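# Open the blanked ports of the dust-extraction box

## Task

Open up the dust-extraction box on the bench: first pull the red gate knob fully out to stop the suction, then lever every orange cover loose with the scraper's blade in the notch at its front edge, without ever taking hold of a cover that is still snapped in. Lay all the loose covers in the aluminium tray and slide the scraper blade first, right up to its handle, into the slot of the wooden holder; only then push the knob fully home again, leaving the wax, the sanding block and the green spool where they are.

Things in the scene. Friction and masses are not known exactly. Their poses are not given: they have to be found in the camera images.
- port_1 (a point): fixed grey extractor box, 120 x 330 x 70 mm high, three ports left to right, 82 apart. Point: front edge, mid, of the floor of the notch under cover 1's front edge, 60 over the bench. The notch: a level channel 36 wide, 10 high, 15 long through the front wall into the hollow port (floor 20 lower). x into the box, y left, z up
- cover_1_rib (a point): orange cover of port 1, may be absent (port open): plate 80 (x) x 64 x 6 mm, on top a rib 50 (x) x 12 x 20 high, below two legs 14 deep on which it stands elsewhere; 70 g. Point: rib centre, 10 over the plate's top, 30 over the feet. x: front to rear, z up. Seated, the plate lies on the box top, held by spring catches in its front half (under 10 N)
- cover_1_edge (a point): middle of cover 1's front edge, half-way up the plate (3 mm over its underside); seated, it lies 13 mm above and 8 mm behind point port_1. Levered up, it springs loose and stays propped with this edge about 10 mm higher unless pressed down again
- port_2 (a point): fixed grey extractor box, 120 x 330 x 70 mm high, three ports left to right, 82 apart. Point: front edge, mid, of the floor of the notch under cover 2's front edge, 60 over the bench. The notch: a level channel 36 wide, 10 high, 15 long through the front wall into the hollow port (floor 20 lower). x into the box, y left, z up
- cover_2_rib (a point): orange cover of port 2, may be absent (port open): plate 80 (x) x 64 x 6 mm, on top a rib 50 (x) x 12 x 20 high, below two legs 14 deep on which it stands elsewhere; 70 g. Point: rib centre, 10 over the plate's top, 30 over the feet. x: front to rear, z up. Seated, the plate lies on the box top, held by spring catches in its front half (under 10 N)
- cover_2_edge (a point): middle of cover 2's front edge, half-way up the plate (3 mm over its underside); seated, it lies 13 mm above and 8 mm behind point port_2. Levered up, it springs loose and stays propped with this edge about 10 mm higher unless pressed down again
- port_3 (a point): fixed grey extractor box, 120 x 330 x 70 mm high, three ports left to right, 82 apart. Point: front edge, mid, of the floor of the notch under cover 3's front edge, 60 over the bench. The notch: a level channel 36 wide, 10 high, 15 long through the front wall into the hollow port (floor 20 lower). x into the box, y left, z up
- cover_3_rib (a point): orange cover of port 3, may be absent (port open): plate 80 (x) x 64 x 6 mm, on top a rib 50 (x) x 12 x 20 high, below two legs 14 deep on which it stands elsewhere; 70 g. Point: rib centre, 10 over the plate's top, 30 over the feet. x: front to rear, z up. Seated, the plate lies on the box top, held by spring catches in its front half (under 10 N)
- cover_3_edge (a point): middle of cover 3's front edge, half-way up the plate (3 mm over its underside); seated, it lies 13 mm above and 8 mm behind point port_3. Levered up, it springs loose and stays propped with this edge about 10 mm higher unless pressed down again
- gate_knob (a joint): slide of the red suction-gate knob: 0 = home, 0.040 m = fully out, along -x of the box (towards the robot), level. A sprung detent at either end: up to about 8 N to move it off, and past half-way it snaps on by itself
- knob_grip (a point): centre of the red round knob (36 mm across, 20 long, axis level along x) on a 12 mm stem at the right end of the box's front, 46 mm over the bench; the knob's rear face stands 36 mm from the box's front face when home. Axes as the box's: x into the box. Site moves with the knob
- scraper_grip (a point): flat pry scraper, loose, 185 mm long, 140 g; point: in the wooden handle (90 long x 22 wide x 18 thick, running from 65 mm behind to 25 mm ahead of this point), half-way up its thickness, close to the balance point. Axes: x towards the blade tip, z up when it lies on the bench, blade flat level
- scraper_tip (a point): blade tip of the scraper, 120 mm ahead of scraper_grip. The steel blade is 95 long, 24 wide, 4 thick, level with the middle of the handle's thickness
- slot_mouth (a point): centre of the slot's mouth in the front face of the wooden holder block (fixed, 80 deep, 70 wide, 58 mm high, on a foot 90 wide, 6 thick that reaches 10 in front). The slot runs level right through along x, 36 wide, 10 high, its middle 41 over the bench. x into the slot, z up. The scraper goes in blade first, flat side level, up to the handle
- tray_in (a point): centre of the inner floor of the shallow aluminium tray, 240 (x) x 120 (y) x 30 mm high, walls and floor 4 to 5 mm, loose, 0.7 kg. Axes: x along its length, z up
- beeswax_cake: bystander: round brown cake of beeswax, 62 mm across, 22 high mm; origin at the centre of its underside
- sand_block: bystander: cork-and-wood sanding block, 63x110x30 mm; origin at the centre of its underside
- green_spool: bystander: upright wooden spool with green thread, 46 across, 55 high mm; origin at the centre of its underside

How it is judged:
By the outcome, as a careful person would: the job done as asked, in the order asked, and still so for the second after the job is handed in, with the robot touching nothing.
Of cover_1, cover_2, cover_3 only 2 to 3 are there at a start; the rules pass over those that are not, and their reading is None.
At some moment in a run one of scraper, tray may be knocked a few centimetres aside while the robot is not near it.
It also fails if it takes over 210 s, if anything falls off the work surface, if the arm or the gripper's body presses on something with over 40 N, if the wrist force passes 120 N, or if a joint passes its speed limit or range.

## Robot

A 7-joint arm with a two-finger parallel gripper is mounted at the origin on a cart in front of the work surface, level with it; the furniture and walls round the work are solid. World frame = base frame: x ahead of the robot, y to its left, z up, the work surface at z = 0. Lengths are in m, angles in rad, forces in N, time in s.
With the tool pointing down it reaches from about 0.4 to 0.875 m from the base axis. Payload 4.4 kg.
Tool frame: the origin (TCP) lies at the very end of the fingers, on their centre line; the grasp point (between the pads) lies 19 mm behind it; z points along the fingers, y is the direction in which the jaws open and shut (so a half turn about z gives the same grasp; the last joint's range is limited). The gripper opens to 85 mm and grips with 20 to 120 N. Pads are 22 mm wide; open, the fingers measure 114 mm over their backs; the gripper's body (76 mm by 85 mm) begins 54 mm behind the grasp point. The pads swing forward as they close: fully open they stand 13 mm farther back than shut.
Start: joints at [1.089, 0.628, 0.038, 1.517, -0.027, 0.996, -0.02], TCP at [0.263, -0.595, 0.231] pointing down, gripper open.
Joint ranges: [-3.06, 3.06], [-0.37, 2.12], [-1.25, 1.32], [0.18, 2.47], [-1.1, 4.24], [0.23, 1.98], [-2.94, 2.94]. Speed limits (rad/s): [2.57, 2.57, 3.14, 3.14, 3.14, 3.14, 3.14].

## Interface

Orientations are given as [roll, pitch, yaw] about the fixed x, y, z axes, in that order (R = Rz(yaw) Ry(pitch) Rx(roll)).
In Python, from cell import robot, vision gives the robot as it stands. The module is installed in compiled form; this text tells all that it offers.
- The arm moves only by the tool apply_moves, never from a script. Its argument "series" is a list that holds one entry, the list of rows, each a list of 5 numbers: the shift along the world's x, y, z in m, then the turn about the world's z in degrees, then the closure in counts, from 0 (fully open) to 255 (shut). A call has 1 to 20 rows; each row shifts and turns the pose as measured when the row begins; what a row does not reach is not made up. A row lasts 1/12 s, in which the tool goes at most 41.7 mm and 7.16 degrees, less where a joint would pass 70% of its speed; a pose out of reach is approached as far as the arm can. A call is refused whole if a number of a shift passes 0.0417 or a number of a turn 7.16, either way. A call with a gripper value outside its range is refused whole. The fingers move at their own pace and stop on an object; "newtons" is the grip in N (left out, the last holds). Time passes only in rows, so rows that do not move let the fingers close. It gives the time, the measured TCP pose, the force and the opening at its end, in the units of the state.
- robot.read_state(): the state, without advancing time (a new reading comes with each control period).
- vision.capture(name): name is "scene" or "top" or "wrist"; returns (picture, depth): 384x512x3 uint8, red, green, blue; 384x512 float32, m along the optical axis (not along the pixel's ray), 0 where there is no reading.
- vision.camera_params(name): a dict with "fx", "fy", "cx", "cy" (pixels), "world_to_cam" (4x4, takes a point from world to camera coordinates). Camera axes: x right, y up, looking along -z (the intrinsics and any distortion apply to the point x, -y, -z); pixel columns grow to the right and rows downward; lengths in m; the calibration is good to about 2 mm. The wrist camera is an equidistant fisheye: a pixel r from the principal point sees the ray r / f radians off the axis. A picture is of the moment at which its call begins: read the wrist's pose just before it. camera_params takes no time and is no camera call; for the wrist camera it gives the pose at the moment of the call.
- robot.hand_in(): hands the job in, once; it reports no verdict.
The state is a dict: "clock": time; "qpos": joint angles; "qvel": joint speeds; "tau": joint torques, N m; "eef_pos": TCP position; "tcp_rot": TCP orientation; "contact_force": force on the tool from outside, world axes, zero at the start; "torque": the same for the moment, N m; "grip_width": opening from 0.0 (shut) to 1.0 (fully open).
Only numpy, scipy, OpenCV 4.12 (cv2) and the standard library are available. Lean on these libraries where they do the work, as an engineer would, in place of code of your own. Each camera call takes 0.05 s, during which the arm holds its last target. There are 200 camera calls.

## Working session

There is one attempt and no reset: what is moved stays moved. The work goes in short steps, Python scripts to look and compute and a tool call to move; the robot and the scene stay as the last step left them, time stands still between calls to the robot, and variables do not carry over. Pictures are saved under pics/ and viewed, about 12 in all and at most 16, crops included, and the job is handed in when it is done.

Besides the shell and the picture viewer there is one more tool, called after ">>>" as name(argument=value, ...), one argument or row to a line, values as JSON. apply_moves: Moves the arm, as the interface text tells. Its arguments: {"type":"object","properties":{"series":{"type":"array"},"newtons":{"type":"number"}},"required":["series"]}

```bash
mkdir -p pics; cat > h.py <<'E'
import numpy as np, cv2
from cell import robot, vision
def snap(cam,fn,crop=None,scale=1):
    im,d=vision.capture(cam); p=vision.camera_params(cam)
    np.savez('pics/'+fn+'.npz',im=im,d=d,**{k:np.array(v) for k,v in p.items()})
    o=im[...,::-1]
    if crop: x0,y0,x1,y1=crop; o=o[y0:y1,x0:x1]
    cv2.imwrite('pics/'+fn+'.png',cv2.resize(o,None,fx=scale,fy=scale,interpolation=cv2.INTER_CUBIC))
def pts(fn):
    f=np.load('pics/'+fn+'.npz'); d=f['d']; v,u=np.mgrid[:d.shape[0],:d.shape[1]]
    x=(u-f['cx'])/f['fx']*d; y=(v-f['cy'])/f['fy']*d
    c=np.stack([x,-y,-d,np.ones_like(d)],-1)
    w=c@np.linalg.inv(f['world_to_cam']).T
    return f['im'],w[...,:3],d
def st():
    s=robot.read_state()
    for k in ('clock','eef_pos','tcp_rot','contact_force','grip_width','qpos'): print(k,np.round(s[k],4))
E
python3 - <<'E'
from h import *
st()
snap('scene','s0',scale=1.5); snap('top','t0',scale=1.5)
for c in('scene','top'):print(vision.camera_params(c))
E
```

```text
clock 0.0
eef_pos [ 0.2623 -0.5941  0.2304]
tcp_rot [-3.1397e+00  1.0000e-04  4.1580e-01]
contact_force [-0.2478  0.2565 -0.1887]
grip_width 1.0025
qpos [ 1.0892  0.6294  0.0385  1.5183 -0.027   0.9963 -0.02  ]
{'fx': 355.55519188914, 'fy': 355.55519188914, 'cx': 255.35283320946738, 'cy': 190.01507209173525, 'world_to_cam': array([[-0.74160738, -0.67057727, -0.01856403,  0.47504064],
       [ 0.48802774, -0.55829507,  0.67092141, -0.36366681],
       [-0.46026886,  0.4885005 ,  0.74129605, -0.96861222],
       [ 0.        ,  0.        ,  0.        ,  1.        ]])}
{'fx': 453.7593720636789, 'fy': 453.7593720636789, 'cx': 248.46858158665023, 'cy': 188.84411660022812, 'world_to_cam': array([[ 0.02081564, -0.99976131,  0.00663616,  0.01303878],
       [ 0.99612621,  0.02130626,  0.0853148 , -0.61278603],
       [-0.08543583,  0.00483457,  0.99633195, -1.60805116],
       [ 0.        ,  0.        ,  0.        ,  1.        ]])}
```

View pics/s0.png

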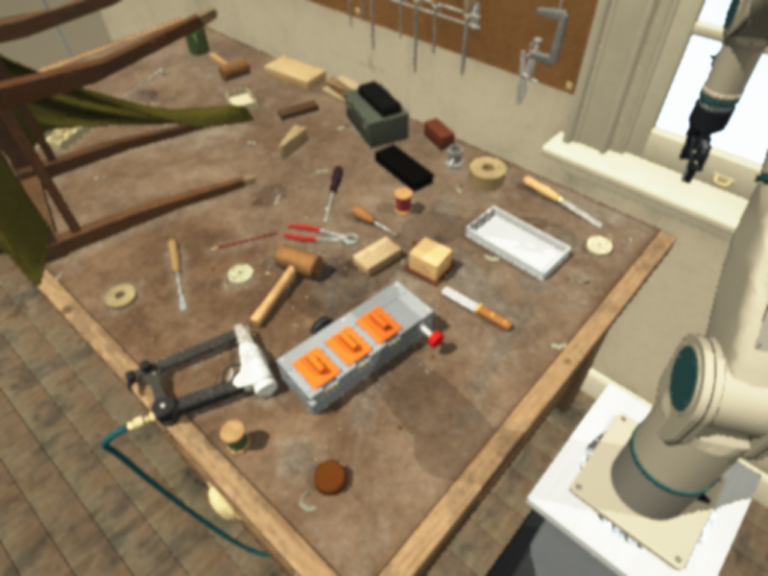

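View pics/t0.png

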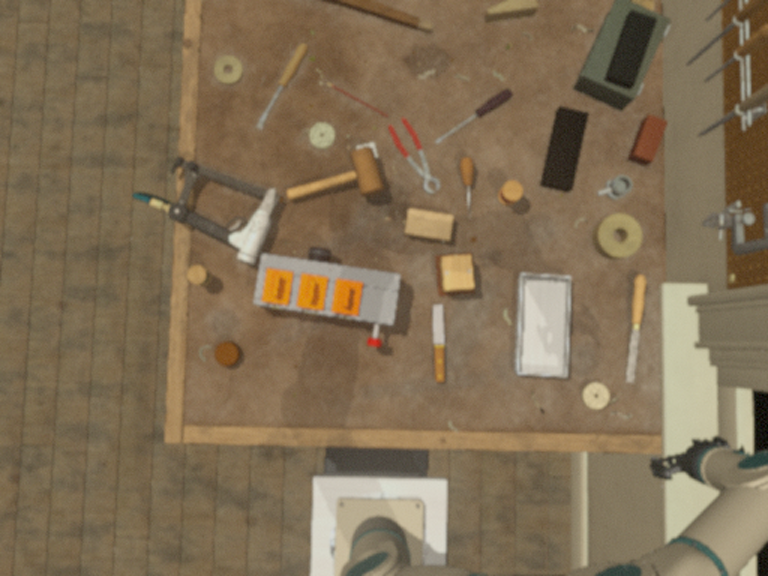

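The three covers are all there (top picture ×1.5): ribs near (277,288), (313,292) and (348,297), knob (375,342), scraper (438,345), holder (457,273), tray (543,325). Next I'll measure these.

```bash
cat >> h.py <<'E'
def rect(P,name):
    r=cv2.minAreaRect((P[:,:2]*1000).astype(np.float32)); b=cv2.boxPoints(r)
    print(name,len(P),'c',np.round(r[0],1),'size',np.round(r[1],1),'ang',round(r[2],2),'z med',round(np.median(P[:,2])*1000,1),'mean',np.round(P.mean(0)*1000,1))
def region(fn,x0,y0,x1,y1,s=1.5):
    im,w,d=pts(fn); sl=(slice(int(y0/s),int(y1/s)),slice(int(x0/s),int(x1/s)))
    hsv=cv2.cvtColor(im,cv2.COLOR_RGB2HSV)[sl].reshape(-1,3).astype(int); W=w[sl].reshape(-1,3); ok=d[sl].reshape(-1)>0
    return hsv[ok],W[ok]
E
python3 - <<'E'
from h import *
R=region
h,W=R('t0',245,240,410,335); m=(W[:,2]>.062)&(W[:,2]<.085); rect(W[m],'boxtop(all)')
m=(W[:,2]>.08)
rect(W[m],'ribs')
o=(h[:,0]<18)&(h[:,1]>170)&(h[:,2]>120)
n,l=0,0
for (a,b) in ((258,295),(295,330),(330,367)):
    h,W=R('t0',a,262,b,322); o=(h[:,0]<20)&(h[:,1]>160)&(h[:,2]>100); rect(W[o],'cover'); rect(W[o&(W[:,2]>.088)],'  rib')
h,W=R('t0',360,325,390,355); o=((h[:,0]<6)|(h[:,0]>174))&(h[:,1]>150); rect(W[o],'knob')
h,W=R('t0',425,295,455,390); o=W[:,2]>.004; rect(W[o],'scraper'); o&=W[:,2]>.013; rect(W[o],' handle')
h,W=R('t0',430,245,480,300); rect(W[W[:,2]>.045],'holder top'); rect(W[W[:,2]>.003],'holder all')
h,W=R('t0',505,262,585,390); rect(W[(W[:,2]>.012)],'tray walls'); rect(W[(W[:,2]>.002)],'tray'); print(np.median(W[(W[:,2]>.002)&(W[:,2]<.01)][:,2]))
for n,b in(('wax',(205,335,250,375)),('spool',(180,255,212,292)),('sand',(398,200,462,248))):
    h,W=R('t0',*b); rect(W[W[:,2]>.01],n)
E
```

```text
boxtop(all) 2937 c [612.  131.7] size [330.4 153.7] ang 82.81 z med 70.6 mean [596.8 131.3  70.9]
ribs 233 c [590.2 142.2] size [267.7  95.5] ang 88.97 z med 91.0 mean [589.8 168.4  89.9]
cover 362 c [596.7 248.5] size [60.4 76.8] ang 82.26 z med 75.2 mean [596.1 248.1  77.4]
  rib 46 c [598.3 249.5] size [12.1 49.6] ang 85.4 z med 93.4 mean [600.6 248.8  94.2]
cover 366 c [586.1 167.4] size [60.9 75.5] ang 83.01 z med 75.5 mean [586.2 166.9  77.2]
  rib 48 c [587.8 167.9] size [11.9 47.3] ang 81.93 z med 93.6 mean [588.  167.7  94.1]
cover 380 c [575.2  86.2] size [60.9 76.9] ang 82.21 z med 74.9 mean [575.5  85.9  76.9]
  rib 51 c [577.4  86.6] size [11.7 49.2] ang 82.27 z med 95.1 mean [578.4  86.3  95. ]
knob 43 c [473.7  21.4] size [17.4 28.2] ang 0.94 z med 60.1 mean [472.8  21.4  59.5]
scraper 412 c [ 477.8 -136.6] size [228.3  68.9] ang 0.47 z med 11.1 mean [ 477.5 -135.2   11.6]
 handle 164 c [ 473.9 -134.8] size [183.2  22.4] ang 2.02 z med 16.7 mean [ 447.8 -135.6   17.1]
holder top 447 c [ 643.1 -172.9] size [80.3 70.5] ang 5.53 z med 57.1 mean [ 642.5 -172.5   57. ]
holder all 700 c [ 647.1 -171.3] size [132.9 121.1] ang 0.76 z med 54.0 mean [ 640.2 -168.3   39.9]
tray walls 394 c [ 521.6 -379.6] size [260.  144.9] ang 1.76 z med 25.9 mean [ 525.5 -385.8   24.8]
tray 2101 c [ 523.2 -390.8] size [194.8 312.4] ang 89.93 z med 5.6 mean [ 523.7 -388.8    8.9]
0.004535401096717351
wax 230 c [439.7 372.1] size [57.2 59.9] ang 1.61 z med 19.3 mean [439.3 371.4  19.6]
spool 146 c [623.6 453.4] size [39.7 65.7] ang 0.1 z med 51.8 mean [623.6 441.3  48.4]
sand 534 c [ 763.3 -105.5] size [100.4 114.6] ang 3.22 z med 28.9 mean [ 759.3 -105.4   28.6]
```

>>> apply_moves(
  series=[
    [[0.0132,0.0385,0,-1.95,0],[0.0132,0.0385,0,-1.95,0],[0.0132,0.0385,0,-1.95,0],[0.0132,0.0385,0,-1.95,0],[0.0132,0.0385,0,-1.95,0],[0.0132,0.0385,0,-1.95,0],[0.0132,0.0385,0,-1.95,0],[0.0132,0.0385,0,-1.95,0],[0.0132,0.0385,0,-1.95,0],[0.0132,0.0385,0,-1.95,0],[0.0132,0.0385,0,-1.95,0],[0.0132,0.0385,0,-1.95,0],[0.0132,0.0385,0,-1.95,0],[0.0132,0.0385,0,-1.95,0],[0.0132,0.0385,0,-1.95,0],[0.0132,0.0385,0,-1.95,0]],
  ],
  newtons=60,
)

```text
clock: 1.43
eef_pos: [0.4631, 0.0316, 0.2259]
tcp_rot: [-3.141, 0.009, -0.176]
contact_force: [0.2, -0.7, 0.3]
grip_width: 1.002
```

```bash
python3 - <<'E'
from h import *
st(); p=vision.camera_params('wrist'); print(p)
snap('wrist','w1',scale=1.5)
E
```

```text
clock 1.4333
eef_pos [0.4631 0.0316 0.2259]
tcp_rot [-3.1407  0.0094 -0.1756]
contact_force [ 0.2104 -0.6773  0.2737]
grip_width 1.0022
qpos [-0.2139  0.3804  0.1193  2.0174 -0.0694  0.7562 -1.7985]
{'fx': 297.3186396354542, 'fy': 297.3186396354542, 'cx': 259.7726962642443, 'cy': 191.20863238856617, 'world_to_cam': array([[-0.17516764, -0.9845379 , -0.00119467,  0.11205261],
       [ 0.9394695 , -0.16678595, -0.29929835, -0.39121707],
       [ 0.29447131, -0.05354974,  0.95415883, -0.5078729 ],
       [ 0.        ,  0.        ,  0.        ,  1.        ]])}
```

View pics/w1.png

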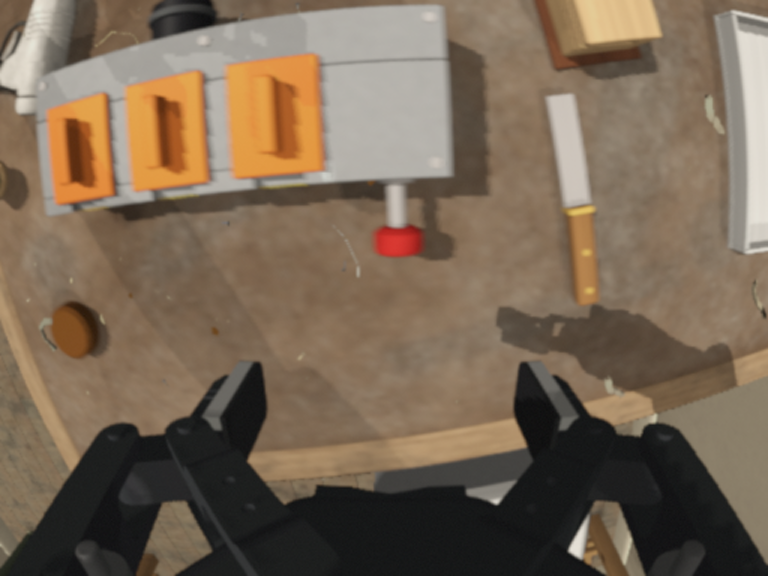

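The wrist view shows the knob at (399,241). The scraper handle runs (582,210)–(588,300) with its tip at (560,96), and the holder's foot shows on the near side. I'll refine from the wrist depth.

```bash
cat >> h.py <<'E'
def ptsw(fn):
    f=np.load('pics/'+fn+'.npz'); d=f['d']; v,u=np.mgrid[:d.shape[0],:d.shape[1]]
    a=(u-f['cx'])/f['fx']; b=(v-f['cy'])/f['fy']; t=np.hypot(a,b)+1e-9; k=np.tan(np.minimum(t,1.5))/t*d
    c=np.stack([a*k,-b*k,-d,np.ones_like(d)],-1)
    return f['im'],(c@np.linalg.inv(f['world_to_cam']).T)[...,:3],d
def regw(fn,x0,y0,x1,y1,s=1.5):
    im,w,d=ptsw(fn); sl=(slice(int(y0/s),int(y1/s)),slice(int(x0/s),int(x1/s)))
    hsv=cv2.cvtColor(im,cv2.COLOR_RGB2HSV)[sl].reshape(-1,3).astype(int); W=w[sl].reshape(-1,3); ok=d[sl].reshape(-1)>0
    return hsv[ok],W[ok]
def at(fn,*uv,s=1.5):
    w=ptsw(fn)[1]
    for u,v in uv: print((u,v),np.round(w[int(v/s),int(u/s)]*1000,1))
E
python3 - <<'E'
from h import *
h,W=regw('w1',360,215,440,270); o=((h[:,0]<6)|(h[:,0]>174))&(h[:,1]>150); rect(W[o],'knob'); rect(W[o&(W[:,2]>.05)],'knobtop')
for b in ((45,90,118,206),(124,68,210,192),(225,52,325,180)):
    h,W=regw('w1',*b); o=(h[:,0]<20)&(h[:,1]>160)&(h[:,2]>100)&(W[:,2]>.065); rect(W[o],'cover'); rect(W[o&(W[:,2]>.09)],'  rib'); o&=W[:,2]<.08; rect(W[o],'  plate')
h,W=regw('w1',535,85,610,310); o=W[:,2]>.005; rect(W[o],'scraper'); o&=W[:,2]>.0145; rect(W[o],' handle')
h,W=regw('w1',520,0,680,75); rect(W[(W[:,2]>.05)],'holdertop'); rect(W[(W[:,2]>.003)&(W[:,2]<.012)],'foot')
at('w1',(558,67),(600,63),(640,55),(563,51),(655,38),(445,60),(448,176),(62,210))
E
```

```text
knob 576 c [475.7  38.4] size [24.2 42.4] ang 13.63 z med 60.2 mean [477.1  35.2  56.3]
knobtop 528 c [476.9  33.8] size [32.8 18.6] ang 85.15 z med 60.6 mean [477.2  33.8  59.9]
cover 2315 c [598.  264.7] size [68. 78.] ang 83.54 z med 78.1 mean [596.8 257.7  81.3]
  rib 374 c [597.5 262.7] size [14.8 49.5] ang 82.15 z med 97.5 mean [597.7 261.2  97.2]
  plate 1802 c [598.  264.7] size [68. 78.] ang 83.54 z med 77.8 mean [596.5 257.   77.8]
cover 3405 c [588.3 182.5] size [62.5 77.7] ang 83.3 z med 77.6 mean [587.1 178.5  81. ]
  rib 586 c [587.9 180.8] size [12.8 49.8] ang 82.85 z med 96.8 mean [586.6 179.8  96.3]
  plate 2614 c [588.3 182.5] size [62.5 77.7] ang 83.3 z med 77.3 mean [587.2 178.4  77.3]
cover 4389 c [578.8 101. ] size [60.  78.1] ang 82.96 z med 76.9 mean [577.9  99.6  80.1]
  rib 701 c [577.9  99.6] size [12.6 50. ] ang 84.02 z med 96.4 mean [577.6  99.   96.2]
  plate 3563 c [578.8 101. ] size [60.  78.1] ang 82.96 z med 76.7 mean [577.9  99.9  76.7]
scraper 2443 c [ 478.3 -121.9] size [184.1  24.7] ang 2.75 z med 10.9 mean [ 481.9 -120.7   12.5]
 handle 929 c [ 431.1 -123.7] size [89.4 23.2] ang 2.03 z med 16.5 mean [ 433.3 -124.    16.5]
holdertop 1501 c [ 625.3 -160.1] size [37.7 72.2] ang 6.01 z med 57.1 mean [ 623.  -156.7   56.9]
foot 865 c [ 628.3 -159.6] size [63.8 89.8] ang 5.55 z med 5.3 mean [ 614.7 -142.4    5.5]
(558, 67) [ 595.6 -120.2    5. ]
(600, 63) [ 597.5 -162.2    2.3]
(640, 55) [ 605.5 -203.6    4.6]
(563, 51) [ 608.4 -126.2    6.4]
(655, 38) [ 610.2 -188.5   55.7]
(445, 60) [596.2 -14.9  70.7]
(448, 176) [518.7  -4.5  70.3]
(62, 210) [557.6 300.   71.7]
```

```bash
python3 - <<'E'
s=open('h.py').read(); s=s.replace("im,d=vision.capture(cam); p=vision.camera_params(cam)","p=vision.camera_params(cam); im,d=vision.capture(cam)"); open('h.py','w').write(s)
E
python3 - <<'E'
from h import *
f=np.load('pics/w1.npz'); a=f['world_to_cam']
print(-a[:3,:3].T@a[:3,3]); b=vision.camera_params('wrist')['world_to_cam']; print(-b[:3,:3].T@b[:3,3]); 
c=np.array([[-0.17516764, -0.9845379 , -0.00119467,  0.11205261],[ 0.9394695 , -0.16678595, -0.29929835, -0.39121707],[ 0.29447131, -0.05354974,  0.95415883, -0.5078729 ],[0,0,0,1]]); print(-c[:3,:3].T@c[:3,3])
snap('wrist','w2'); st()
h,W=regw('w2',0,0,768,380); o=((h[:,0]<6)|(h[:,0]>174))&(h[:,1]>150)&(W[:,2]>.05); rect(W[o],'knobtop')
o=(h[:,0]<20)&(h[:,1]>160)&(h[:,2]>100)&(W[:,2]>.09);
for i in (0,1,2):
  q=o&(abs(W[:,1]-(.249-.0815*i))<.03); rect(W[q],'rib')
q=(abs(W[:,1]+.13)<.03)&(W[:,2]>.0145)&(W[:,2]<.03)&(W[:,0]<.49)&(W[:,0]>.38); rect(W[q],'handle')
q=(abs(W[:,1]+.13)<.03)&(W[:,2]>.005)&(W[:,2]<.03)&(W[:,0]<.58)&(W[:,0]>.38); rect(W[q],'scraper')
q=(abs(W[:,1]+.17)<.06)&(W[:,2]>.05)&(W[:,0]>.55)&(W[:,2]<.07); rect(W[q],'holder')
q=(abs(W[:,1]+.17)<.07)&(W[:,2]>.0035)&(W[:,2]<.012)&(W[:,0]>.585); rect(W[q],'foot')
E
```

```text
[0.53945597 0.02815461 0.36785071]
[0.53945597 0.02815461 0.36785071]
[0.53671849 0.01787407 0.36763465]
clock 1.5333
eef_pos [0.465  0.0378 0.2257]
tcp_rot [-3.1364  0.0079 -0.1624]
contact_force [-0.09   -0.1393 -0.2981]
grip_width 1.0007
qpos [-0.2188  0.3823  0.1127  2.0139 -0.0716  0.755  -1.7949]
knobtop 563 c [472.6  21.4] size [33.9 19.3] ang 82.49 z med 60.5 mean [473.1  21.5  59.6]
rib 401 c [596.1 249.3] size [13.5 49.6] ang 82.37 z med 95.5 mean [596.3 248.5  95.4]
rib 570 c [585.6 168.1] size [12.3 50. ] ang 83.2 z med 95.5 mean [584.8 167.4  95.3]
rib 699 c [575.1  87.4] size [12.7 49.6] ang 83.0 z med 95.6 mean [574.8  86.8  95.4]
handle 936 c [ 425.4 -136.6] size [89.3 24. ] ang 2.64 z med 17.6 mean [ 427.4 -135.    17.6]
scraper 2421 c [ 472.8 -133.9] size [184.2  25.1] ang 2.14 z med 11.6 mean [ 475.5 -132.5   13.3]
holder 1706 c [ 621.4 -174. ] size [42.5 72.2] ang 4.33 z med 57.8 mean [ 620.3 -169.5   57.5]
foot 881 c [ 625.1 -172.7] size [69.3 89.8] ang 5.53 z med 5.9 mean [ 610.6 -154.8    6.2]
```

>>> apply_moves(
  series=[
    [[0.002,-0.004,0,0.5,0],[0.002,-0.004,0,0.5,0],[0.002,-0.004,0,0.5,0],[0.002,-0.004,0,0.5,0],[0,0,-0.03,0,0],[0,0,-0.03,0,0],[0,0,-0.03,0,0],[0,0,-0.03,0,0],[0,0,0,0,0],[0,0,0,0,0]],
  ],
)

```text
clock: 2.37
eef_pos: [0.4753, 0.0066, 0.1035]
tcp_rot: [-3.14, 0.001, -0.138]
contact_force: [-0.2, 1.3, 1.1]
grip_width: 1.001
```

>>> apply_moves(
  series=[
    [[-0.002,0.014,0,0.3,0],[0,0,0,0,0],[0,0,0,0,0],[0,0,0,0,0]],
  ],
)

```text
clock: 2.7
eef_pos: [0.4758, 0.0161, 0.1081]
tcp_rot: [-3.14, -0.004, -0.139]
contact_force: [0.6, -0.1, 0.0]
grip_width: 1.001
```

>>> apply_moves(
  series=[
    [[-0.003,0.006,0,0.5,0],[0,0,-0.02,0,0],[0,0,-0.02,0,0],[0,0,-0.02,0,0],[0,0,-0.015,0,0],[0,0,0,0,0],[0,0,0,0,0],[0,0,0,0,0]],
  ],
)

```text
clock: 3.37
eef_pos: [0.4778, 0.0219, 0.0379]
tcp_rot: [-3.137, -0.019, -0.13]
contact_force: [0.2, 0.0, 0.7]
grip_width: 0.998
```

>>> apply_moves(
  series=[
    [[-0.006,0,-0.009,0,0],[0,0,0,0,0],[0,0,0,0,0],[0,0,0,0,255],[0,0,0,0,255],[0,0,0,0,255],[0,0,0,0,255],[0,0,0,0,255],[0,0,0,0,255],[0,0,0,0,255]],
  ],
)

```text
clock: 4.2
eef_pos: [0.4772, 0.0209, 0.0383]
tcp_rot: [-3.136, -0.026, -0.129]
contact_force: [0.2, 0.3, -3.5]
grip_width: 0.382
```

>>> apply_moves(
  series=[
    [[-0.01,0.0013,0,0,255],[-0.012,0.0015,0,0,255],[-0.012,0.0015,0,0,255],[-0.012,0.0015,0,0,255],[-0.012,0.0015,0,0,255],[-0.01,0.0013,0,0,255],[-0.01,0.0013,0,0,255]],
  ],
)

```text
clock: 4.78
eef_pos: [0.4342, 0.0266, 0.0424]
tcp_rot: [3.138, -0.05, -0.115]
contact_force: [26.4, -10.7, -70.8]
grip_width: 0.378
```

>>> apply_moves(
  series=[
    [[0,0,0,0,60],[0,0,0,0,0],[0,0,0,0,0],[0,0,0,0,0],[0,0,0,0,0]],
  ],
)

```text
clock: 5.2
eef_pos: [0.436, 0.0265, 0.0411]
tcp_rot: [3.137, -0.049, -0.115]
contact_force: [0.2, 0.7, 0.2]
grip_width: 0.996
```

```bash
python3 - <<'E'
from h import *
st(); snap('top','t1')
h,W=region('t1',350,320,400,380); o=((h[:,0]<6)|(h[:,0]>174))&(h[:,1]>150); rect(W[o],'knob')
snap('scene','s1',crop=(200,150,360,270),scale=4)
E
```

```text
clock 5.2
eef_pos [0.436  0.0265 0.0411]
tcp_rot [ 3.1368 -0.0494 -0.1153]
contact_force [0.2201 0.6871 0.2269]
grip_width 0.9965
qpos [-0.3689  0.7239  0.3414  2.2912 -1.0991  0.2336 -0.7174]
knob 0 c [0. 0.] size [0. 0.] ang 0.0 z med nan mean [nan nan nan]
  return _methods._mean(a, axis=axis, dtype=dtype,
  ret = ret.dtype.type(ret / rcount)
h.py:20: RuntimeWarning: Mean of empty slice.
  print(name,len(P),'c',np.round(r[0],1),'size',np.round(r[1],1),'ang',round(r[2],2),'z med',round(np.median(P[:,2])*1000,1),'mean',np.round(P.mean(0)*1000,1))
  ret = um.true_divide(
```

View pics/s1.png

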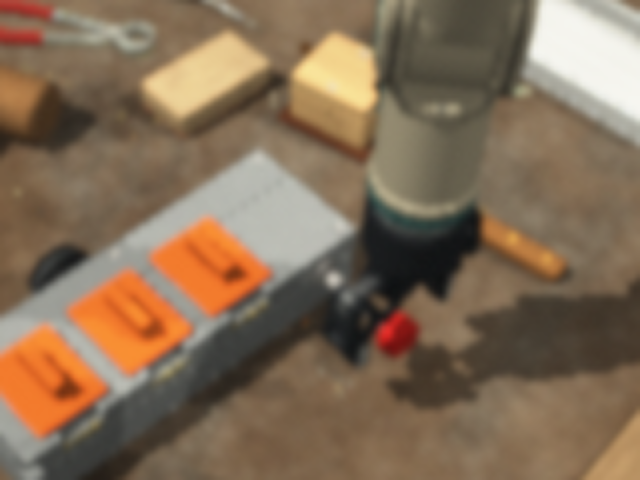

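>>> apply_moves(
  series=[
    [[0,0,0.03,0,0],[0,0,0.04,0,0],[0,0,0.04,0,0],[0,0,0.04,0,0],[0,0,0.04,0,0],[0.02,0,0.02,0,0],[0.02,0,0,0,0],[0,0,0,0,0],[0,0,0,0,0],[0,0,0,0,0]],
  ],
)

```text
clock: 6.13
eef_pos: [0.4678, 0.0283, 0.2608]
tcp_rot: [-3.137, -0.036, -0.118]
contact_force: [0.0, 0.6, -1.4]
grip_width: 1.001
```

```bash
python3 - <<'E'
from h import *
st(); snap('wrist','w3')
h,W=regw('w3',0,0,768,400); o=((h[:,0]<6)|(h[:,0]>174))&(h[:,1]>150)&(W[:,2]>.05); rect(W[o],'knobtop')
q=(abs(W[:,1]+.13)<.04)&(W[:,2]>.0145)&(W[:,2]<.03)&(W[:,0]<.49)&(W[:,0]>.38); rect(W[q],'handle')
E
```

```text
clock 6.1333
eef_pos [0.4678 0.0283 0.2608]
tcp_rot [-3.1375 -0.036  -0.1179]
contact_force [ 0.014   0.6288 -1.4006]
grip_width 1.0007
qpos [-0.8132  0.4708  1.0004  2.0123 -0.5188  0.8918 -1.2256]
knobtop 426 c [432.8  27.1] size [33.6 19.4] ang 84.43 z med 60.4 mean [433.7  26.6  59.5]
handle 809 c [ 425.7 -136.5] size [88.7 23.9] ang 3.04 z med 17.6 mean [ 427.6 -135.    17.6]
```

>>> apply_moves(
  series=[
    [[-0.002,-0.03,0,1.5,0],[-0.002,-0.035,0,1.5,0],[-0.002,-0.035,-0.02,1.5,0],[-0.002,-0.03,-0.03,1.5,0],[-0.002,-0.02,-0.03,1.5,0],[0,-0.008,-0.03,1,0],[0,0,-0.02,0.3,0],[0,0,-0.01,0,0],[0,0,0,0,0],[0,0,0,0,0],[0,0,0,0,0]],
  ],
)

```text
clock: 7.1
eef_pos: [0.4419, -0.1336, 0.1091]
tcp_rot: [-3.133, -0.016, 0.041]
contact_force: [0.1, -0.6, 0.3]
grip_width: 1.002
```

```bash
python3 - <<'E'
from h import *
st()
E
```

```text
clock 7.1
eef_pos [ 0.4419 -0.1336  0.1091]
tcp_rot [-3.1327 -0.0157  0.0409]
contact_force [ 0.1142 -0.5537  0.3023]
grip_width 1.0019
qpos [-0.1687  0.654   0.6176  2.1643 -0.7816  0.5455 -0.486 ]
```

>>> apply_moves(
  series=[
    [[0.006,0,-0.02,0,0],[0.005,0,-0.02,0,0],[0.003,0,-0.02,0,0],[0,0,-0.015,0,0],[0,0,-0.01,0,0],[0,0,-0.005,0,0],[0,0,0,0,0],[0,0,0,0,0]],
  ],
)

```text
clock: 7.77
eef_pos: [0.4623, -0.1316, 0.0226]
tcp_rot: [-3.137, -0.029, 0.049]
contact_force: [0.3, 0.1, 0.6]
grip_width: 1.002
```

>>> apply_moves(
  series=[
    [[-0.007,-0.003,-0.009,-0.3,0],[-0.005,-0.003,-0.007,-0.2,0],[-0.002,-0.001,-0.003,0,0],[0,0,0,0,0],[0,0,0,0,0]],
  ],
)

```text
clock: 8.18
eef_pos: [0.4516, -0.1389, 0.0075]
tcp_rot: [-3.14, -0.037, 0.043]
contact_force: [0.2, -0.0, 1.0]
grip_width: 1.001
```

>>> apply_moves(
  series=[
    [[0.003,0.003,-0.003,0,0],[0.002,0.002,-0.002,0,0],[0,0,0,0,120],[0,0,0,0,255],[0,0,0,0,255],[0,0,0,0,255],[0,0,0,0,255],[0,0,0,0,255],[0,0,0,0,255],[0,0,0,0,255]],
  ],
  newtons=110,
)

```text
clock: 9.02
eef_pos: [0.4598, -0.1331, 0.0043]
tcp_rot: [3.141, -0.042, 0.046]
contact_force: [-0.4, 0.9, -0.9]
grip_width: 0.222
```

>>> apply_moves(
  series=[
    [[0,0,0.025,0,255],[0,0,0.035,0,255],[0,0,0.04,0,255],[0,0.01,0.04,0,255],[0,0.02,0.02,0,255],[0,0.03,0,-1,255],[0,0.03,0,-1,255],[0,0.03,0,-1,255],[0,0.03,0,-1,255],[0,0.03,0,-1,255],[0,0.03,0,-1,255],[-0.005,0.03,0,-1,255],[-0.005,0.03,0,-1,255],[-0.005,0.03,0,-1,255],[-0.005,0.03,0,-1,255],[-0.005,0.02,0,0,255],[0,0.01,0,0,255],[0,0,0,0,255],[0,0,0,0,255]],
  ],
)

```text
clock: 10.6
eef_pos: [0.4235, 0.2421, 0.1682]
tcp_rot: [3.14, -0.033, -0.145]
contact_force: [0.4, -0.3, -1.7]
grip_width: 0.225
```

```bash
python3 - <<'E'
from h import *
st(); snap('wrist','w4',scale=1.5)
E
```

```text
clock 10.6
eef_pos [0.4235 0.2421 0.1682]
tcp_rot [ 3.1401 -0.0333 -0.145 ]
contact_force [ 0.4166 -0.3225 -1.6624]
grip_width 0.2252
qpos [-1.1902  0.6659  0.9349  2.0651 -0.7658  0.7675 -1.4994]
```

View pics/w4.png

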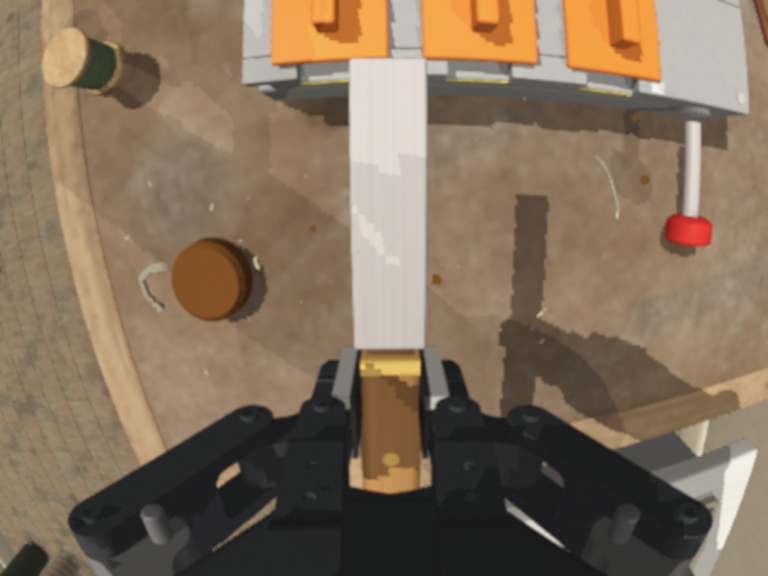

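The blade is held straight. Its tip edge runs (350,60)–(424,60), its root is at y=348, and the yellow notch marks show on the box front. I'll measure the blade's pose.

```bash
cat >> h.py <<'E'
def blade(fn):
    # blade in hand: tip position & slope from wrist depth; pixel strip is fixed in the wrist frame
    im,w,d=ptsw(fn); P=w[35:225,240:278].reshape(-1,3); hsv=cv2.cvtColor(im,cv2.COLOR_RGB2HSV)[35:225,240:278].reshape(-1,3)
    s=robot.read_state(); e=np.array(s['eef_pos']); y=s['tcp_rot'][2]; a=np.array([np.cos(y),np.sin(y)])
    q=P-e; lx=q[:,:2]@a; m=(abs(q[:,2])<.04)&(d[35:225,240:278].reshape(-1)>0)&(hsv[:,1]<70)&(lx>0)&(lx<.13)
    P=P[m]; lx=lx[m]; ly=(P-e)[m.nonzero()[0]*0][:,:0] if 0 else (P-e)[:,:2]@np.array([-a[1],a[0]])
    k=np.polyfit(lx,P[:,2],1); print('n',len(P),'lx range',np.percentile(lx,[1,99]).round(4),'top z at tip105',(np.polyval(k,.105)*1000).round(1),'at 20',(np.polyval(k,.02)*1000).round(1),'slope',k[0].round(4),'tcp z',e[2].round(4))
    r=cv2.minAreaRect((P[:,:2]*1000).astype(np.float32)); print(np.round(r[0],1),np.round(r[1],1),round(r[2],2),'yawtool',np.degrees(y).round(2),'ly med',np.round(np.median(ly)*1000,1))
    t=lx>np.percentile(lx,97); print('tip',(np.median(P[t],0)*1000).round(1))
E
python3 - <<'E'
from h import *
blade('w4')
at('w4',(345,82),(330,66),(478,80),(616,95),(388,62),(388,340),(388,200))
h,W=regw('w4',240,0,750,130); o=(h[:,0]<20)&(h[:,1]>160)&(h[:,2]>100)&(W[:,2]>.09)
for i in range(3):
  q=o&(abs(W[:,1]-(.249-.081*i))<.025); rect(W[q],'rib')
E
```

```text
n 7036 lx range [0.0154 0.1034] top z at tip105 174.2 at 20 174.8 slope -0.0063 tcp z 0.1682
[482.4 233.5] [18.6 90.5] 81.33 yawtool -8.36 ly med 0.7
tip [525.6 227.5 174.1]
(345, 82) [546.5 248.9  58.9]
(330, 66) [556.6 255.9  60.2]
(478, 80) [537.6 174.7  59.4]
(616, 95) [525.9  82.6  50.9]
(388, 62) [525.7 227.5 174.4]
(388, 340) [437.1 240.6 174.5]
(388, 200) [482.6 233.9 175. ]
rib 280 c [577.5 252.5] size [12.6 14.5] ang 84.19 z med 95.6 mean [577.  252.2  95.4]
rib 286 c [567.1 171.3] size [12.9 14.3] ang 79.64 z med 95.4 mean [566.5 171.9  95. ]
rib 413 c [563.3  89.4] size [13.1 27.1] ang 81.77 z med 95.4 mean [562.3  90.6  95. ]
```

>>> apply_moves(
  series=[
    [[0,0.012,-0.01,0.5,255],[0,0.01,-0.02,0.3,255],[0,0.005,-0.025,0.2,255],[0,0,-0.02,0,255],[0,0,-0.015,0,255],[0,0,-0.006,0,255],[0,0,0,0,255],[0,0,0,0,255]],
  ],
)

```text
clock: 11.32
eef_pos: [0.4288, 0.2627, 0.0669]
tcp_rot: [3.141, -0.037, -0.145]
contact_force: [-0.6, 0.1, -0.8]
grip_width: 0.221
```

```bash
python3 - <<'E'
from h import *
st(); snap('wrist','w5'); blade('w5')
E
```

```text
clock 11.3167
eef_pos [0.4288 0.2627 0.0669]
tcp_rot [ 3.1413 -0.0367 -0.1448]
contact_force [-0.5918  0.0538 -0.7535]
grip_width 0.2208
qpos [-1.0785  0.8113  0.7193  2.0965 -0.9909  0.5779 -1.3591]
n 7040 lx range [0.0153 0.1034] top z at tip105 73.3 at 20 73.5 slope -0.0033 tcp z 0.0672
[487.6 254.6] [18.5 90.4] 82.05 yawtool -8.3 ly med 0.4
tip [530.8 247.9  73.2]
```

>>> apply_moves(
  series=[
    [[-0.001,0.006,-0.005,0.8,255],[-0.001,0.004,-0.003,0.5,255],[-0.001,0.001,-0.001,0.1,255],[0,0,0,0,255],[0,0,0,0,255]],
  ],
)

```text
clock: 11.78
eef_pos: [0.4276, 0.2761, 0.06]
tcp_rot: [-3.138, -0.042, -0.118]
contact_force: [-0.5, -0.5, -1.1]
grip_width: 0.222
```

```bash
python3 - <<'E'
from h import *
st(); snap('wrist','w6'); blade('w6')
E
```

```text
clock 11.7833
eef_pos [0.4276 0.2761 0.06  ]
tcp_rot [-3.1378 -0.0415 -0.1176]
contact_force [-0.4759 -0.4812 -1.1375]
grip_width 0.2225
qpos [-1.0865  0.8205  0.6957  2.0886 -1.0024  0.5601 -1.3502]
n 7037 lx range [0.0155 0.1036] top z at tip105 66.9 at 20 66.8 slope 0.0016 tcp z 0.06
[486.7 269.6] [18.4 90. ] 83.65 yawtool -6.74 ly med -0.1
tip [529.9 264.1  66.8]
```

>>> apply_moves(
  series=[
    [[0,-0.005,0,-0.2,255],[0,-0.003,0,0,255],[0,0,0,0,255],[0,0,0,0,255]],
  ],
)

```text
clock: 12.17
eef_pos: [0.4277, 0.267, 0.0606]
tcp_rot: [-3.138, -0.042, -0.122]
contact_force: [-0.9, 0.8, -1.1]
grip_width: 0.221
```

```bash
python3 - <<'E'
from h import *
st(); snap('wrist','w7'); blade('w7'); snap('scene','s2',crop=(170,190,290,280),scale=5)
E
```

```text
clock 12.1667
eef_pos [0.4277 0.267  0.0606]
tcp_rot [-3.1377 -0.0422 -0.1217]
contact_force [-0.8927  0.8097 -1.0857]
grip_width 0.2205
qpos [-1.0696  0.8131  0.6892  2.1019 -1.0065  0.5488 -1.3321]
n 7047 lx range [0.0154 0.1035] top z at tip105 67.6 at 20 67.4 slope 0.0024 tcp z 0.0606
[486.7 259.6] [18.5 90.2] 82.58 yawtool -6.98 ly med 0.0
tip [530.  254.7  67.4]
```

View pics/s2.png

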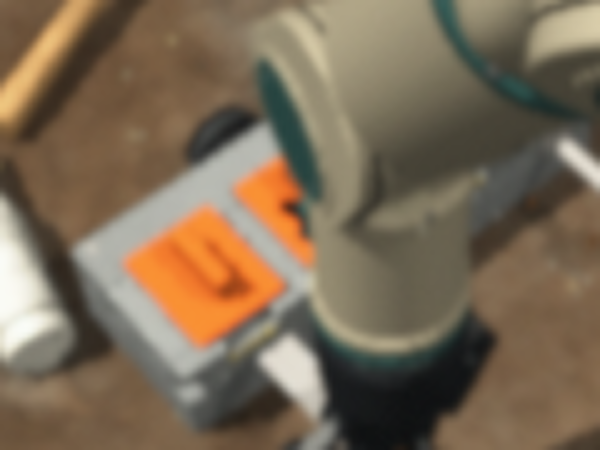

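>>> apply_moves(
  series=[
    [[0.006,0.001,-0.0005,0,255],[0.008,0,-0.0005,0,255],[0.008,-0.001,0,0,255],[0.006,-0.001,0,0,255]],
  ],
)

```text
clock: 12.6
eef_pos: [0.4571, 0.2669, 0.0594]
tcp_rot: [-3.137, -0.041, -0.12]
contact_force: [0.1, -0.1, -1.9]
grip_width: 0.221
```

>>> apply_moves(
  series=[
    [[0.005,-0.0006,0,0,255],[0.004,-0.0005,0,0,255],[0,0,0,0,255],[0,0,0.004,0,255],[0,0,0.004,0,255],[0,0,0.004,0,255]],
  ],
)

```text
clock: 13.1
eef_pos: [0.4693, 0.2641, 0.0705]
tcp_rot: [-3.14, -0.041, -0.121]
contact_force: [-0.7, -0.0, -2.7]
grip_width: 0.225
```

>>> apply_moves(
  series=[
    [[0,0,0.004,0,255],[0,0,0.003,0,255],[0,0,0,0,255]],
  ],
)

```text
clock: 13.35
eef_pos: [0.4687, 0.2645, 0.0794]
tcp_rot: [-3.139, -0.041, -0.121]
contact_force: [0.6, -0.1, -1.4]
grip_width: 0.222
```

```bash
python3 - <<'E'
from h import *
st(); snap('wrist','w8',crop=(120,0,400,210),scale=2.8); blade('w8')
E
```

```text
clock 13.35
eef_pos [0.4687 0.2645 0.0794]
tcp_rot [-3.1393 -0.0412 -0.121 ]
contact_force [ 0.5691 -0.1418 -1.4112]
grip_width 0.2222
qpos [-1.047   0.825   0.7526  2.0032 -0.9244  0.6501 -1.3803]
n 5978 lx range [0.0154 0.0899] top z at tip105 86.0 at 20 86.0 slope 0.0002 tcp z 0.0792
[520.9 258.2] [18.6 76.5] 82.8 yawtool -6.93 ly med -0.1
tip [557.6 253.5  86.1]
```

View pics/w8.png

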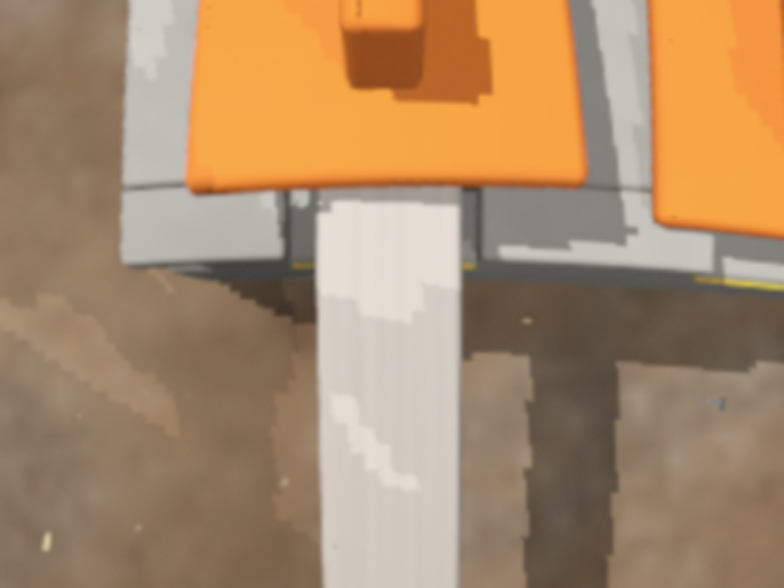

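The blade is in the notch and cover 1's front edge has risen about 16 mm on it. I'll back the blade out.

>>> apply_moves(
  series=[
    [[0,0,-0.003,0,255],[-0.004,0.0005,-0.004,0,255],[-0.008,0.001,0,0,255],[-0.01,0.0013,0,0,255],[-0.01,0.0013,0,0,255],[-0.008,0.001,0,0,255],[0,0,0,0,255],[0,0,0,0,255]],
  ],
)

```text
clock: 14.07
eef_pos: [0.4219, 0.2704, 0.0716]
tcp_rot: [-3.139, -0.038, -0.12]
contact_force: [-0.7, -0.4, -1.9]
grip_width: 0.222
```

```bash
python3 - <<'E'
from h import *
st(); snap('wrist','w9'); blade('w9')
h,W=regw('w9',100,0,768,180); o=(h[:,0]<20)&(h[:,1]>160)&(h[:,2]>100)&(W[:,2]>.065)&(W[:,2]<.09)
L=(W[:,:2]-[.5487,.255])@np.array([[.992,.127],[-.127,.992]]).T
x=L@[1,0]; 
a=np.array([.992,-.127]); b=np.array([.127,.992]); x=(W[:,:2]-[.5487,.255])@a; y=(W[:,:2]-[.5487,.255])@b
for i in range(3):
  q=o&(abs(y+82*i*.001)<.028)&(x<.014)&(x>.003); print(i+1,q.sum(),np.median(W[q],0) if q.any() else 0)
E
```

```text
clock 14.0667
eef_pos [0.4219 0.2704 0.0716]
tcp_rot [-3.1392 -0.0385 -0.1199]
contact_force [-0.6639 -0.413  -1.944 ]
grip_width 0.2225
qpos [-1.0976  0.7973  0.7157  2.102  -0.9777  0.5732 -1.3639]
n 7036 lx range [0.0157 0.1038] top z at tip105 78.1 at 20 78.3 slope -0.0025 tcp z 0.0716
[480.9 263.1] [18.5 90.4] 82.68 yawtool -6.86 ly med -0.1
tip [524.3 258.1  78. ]
1 0 0
2 371 [0.54573748 0.15664188 0.07544167]
3 265 [0.5400638  0.10803233 0.07575787]
```

>>> apply_moves(
  series=[
    [[0,-0.015,0,0,255],[-0.001,-0.02,0,0,255],[-0.001,-0.02,-0.002,0,255],[-0.001,-0.012,-0.004,0,255],[0,-0.005,-0.004,0,255],[0,0,0,0,255],[0,0,0,0,255]],
  ],
)

```text
clock: 14.7
eef_pos: [0.423, 0.1965, 0.0624]
tcp_rot: [-3.138, -0.046, -0.118]
contact_force: [0.1, 0.4, -0.9]
grip_width: 0.223
```

```bash
cat >> h.py <<'E'
A=np.array([.992,-.127]); B=np.array([.127,.992])
def edges(fn):
    h,W=regw(fn,0,0,768,330); o=(h[:,0]<20)&(h[:,1]>160)&(h[:,2]>100)&(W[:,2]>.065)&(W[:,2]<.12)
    x=(W[:,:2]-[.5487,.255])@A; y=(W[:,:2]-[.5487,.255])@B
    for i in range(3):
        q=o&(abs(y+.082*i)<.03)&(x<.016)&(x>-.01); print('edge',i+1,q.sum(),(np.median(W[q],0)*1000).round(1) if q.any() else 0)
E
python3 - <<'E'
from h import *
st(); snap('wrist','w10'); blade('w10'); edges('w10'); edges('w9')
E
```

```text
clock 14.7
eef_pos [0.423  0.1965 0.0624]
tcp_rot [-3.1379 -0.046  -0.1182]
contact_force [ 0.142   0.3936 -0.888 ]
grip_width 0.223
qpos [-0.9073  0.7525  0.6013  2.2043 -1.0353  0.4403 -1.1581]
n 7182 lx range [0.0152 0.1166] top z at tip105 65.8 at 20 71.0 slope -0.0612 tcp z 0.0624
[488.4 189.1] [ 22.5 103. ] 83.3 yawtool -6.76 ly med -0.0
tip [538.4 183.8  31.4]
edge 1 774 [558.7 268.2  85.7]
edge 2 28 [542.4 146.9  74. ]
edge 3 1360 [538.8  92.   75.7]
edge 1 0 0
edge 2 407 [545.8 155.5  75.4]
edge 3 362 [541.1 109.2  75.8]
```

>>> apply_moves(
  series=[
    [[-0.001,-0.006,-0.001,0,255],[0,-0.004,-0.001,-0.2,255],[0,0,0,0,255],[0,0,0,0,255]],
  ],
)

```text
clock: 15.08
eef_pos: [0.423, 0.1875, 0.0605]
tcp_rot: [-3.137, -0.048, -0.118]
contact_force: [-0.3, -0.6, -1.3]
grip_width: 0.222
```

```bash
python3 - <<'E'
from h import *
s=open('h.py').read(); s=s.replace("(abs(q[:,2])<.04)","(abs(q[:,2]-.006)<.012)"); s=s.replace("s=robot.read_state(); e=","s=S0 or robot.read_state(); e="); s=s.replace("def blade","S0=None\ndef blade"); open('h.py','w').write(s)
E
python3 - <<'E'
from h import *
st(); snap('wrist','w11'); blade('w11')
E
```

```text
clock 15.0833
eef_pos [0.423  0.1875 0.0605]
tcp_rot [-3.1374 -0.0481 -0.1184]
contact_force [-0.3354 -0.5546 -1.3393]
grip_width 0.2219
qpos [-0.8751  0.7462  0.5752  2.2166 -1.0423  0.4158 -1.1338]
n 7039 lx range [0.0154 0.1035] top z at tip105 68.0 at 20 67.4 slope 0.0073 tcp z 0.0605
[482. 181.] [18.5 90.5] 83.57 yawtool -6.78 ly med 0.4
tip [525.3 175.4  67.8]
```

>>> apply_moves(
  series=[
    [[0.006,-0.0007,-0.001,0,255],[0.008,-0.001,-0.0005,-0.1,255],[0.008,-0.001,0,-0.1,255],[0.005,-0.0007,0,-0.1,255],[0,0,0,0,255]],
  ],
)

```text
clock: 15.55
eef_pos: [0.4536, 0.1847, 0.059]
tcp_rot: [-3.137, -0.05, -0.122]
contact_force: [0.5, -0.4, -1.4]
grip_width: 0.226
```

>>> apply_moves(
  series=[
    [[0.001,0,0.004,0,255],[0,0,0.004,0,255],[0,0,0.004,0,255],[0,0,0.004,0,255],[0,0,0.002,0,255],[0,0,0,0,255]],
  ],
)

```text
clock: 16.05
eef_pos: [0.4538, 0.1845, 0.078]
tcp_rot: [-3.139, -0.047, -0.122]
contact_force: [-0.1, -0.4, -2.1]
grip_width: 0.226
```

```bash
python3 - <<'E'
from h import *
st(); snap('wrist','w12'); blade('w12'); edges('w12')
E
```

```text
clock 16.05
eef_pos [0.4538 0.1845 0.078 ]
tcp_rot [-3.1385 -0.0472 -0.122 ]
contact_force [-0.0611 -0.3798 -2.0799]
grip_width 0.2265
qpos [-0.8891  0.7528  0.6632  2.1381 -0.9493  0.5182 -1.2017]
n 6350 lx range [0.0153 0.0948] top z at tip105 85.3 at 20 84.8 slope 0.0058 tcp z 0.0779
[508.3 177.8] [18.5 81.4] 82.73 yawtool -6.99 ly med -0.1
tip [547.5 172.8  85.1]
edge 1 1694 [559.5 250.8  85.9]
edge 2 1886 [550.8 172.7  92.6]
edge 3 1450 [539.7  94.3  75.8]
```

>>> apply_moves(
  series=[
    [[0,0,-0.003,0,255],[-0.004,0.0005,-0.004,0,255],[-0.008,0.001,0,0,255],[-0.01,0.0013,0,0,255],[-0.006,0.001,0,0,255],[0,0,0.002,0,255],[0,-0.005,0.01,0,255],[0.002,-0.015,0.01,0,255],[0.002,-0.02,0,0,255],[0.002,-0.018,0,0,255],[0,-0.008,0,0,255],[0,0,0,0,255],[0,0,0,0,255]],
  ],
)

```text
clock: 17.18
eef_pos: [0.4254, 0.1227, 0.0941]
tcp_rot: [-3.137, -0.045, -0.118]
contact_force: [-0.2, 0.6, -1.8]
grip_width: 0.226
```

```bash
python3 - <<'E'
from h import *
st(); snap('wrist','w13'); blade('w13'); edges('w13')
E
```

```text
clock 17.1833
eef_pos [0.4254 0.1227 0.0941]
tcp_rot [-3.1365 -0.0446 -0.1178]
contact_force [-0.2296  0.6187 -1.763 ]
grip_width 0.2256
qpos [-0.7791  0.6692  0.6334  2.2508 -0.9486  0.4535 -1.0645]
n 7041 lx range [0.0155 0.1036] top z at tip105 101.3 at 20 100.9 slope 0.0042 tcp z 0.094
[484.5 116.1] [18.5 90.4] 83.56 yawtool -6.72 ly med 0.1
tip [527.7 110.8 101.3]
edge 1 856 [559.3 250.3  85.9]
edge 2 1368 [549.6 169.9  85.8]
edge 3 1593 [539.3  91.8  75.8]
```

>>> apply_moves(
  series=[
    [[0.001,-0.009,0,-0.1,255],[0.001,-0.006,-0.005,-0.2,255],[0.001,-0.002,-0.004,0,255],[0,0,0,0,255],[0,0,0,0,255]],
  ],
)

```text
clock: 17.65
eef_pos: [0.4282, 0.1079, 0.084]
tcp_rot: [-3.136, -0.044, -0.116]
contact_force: [0.3, 0.4, -1.1]
grip_width: 0.223
```

```bash
python3 - <<'E'
from h import *
st(); snap('wrist','w14'); blade('w14'); edges('w14')
E
```

```text
clock 17.65
eef_pos [0.4282 0.1079 0.084 ]
tcp_rot [-3.1358 -0.0436 -0.1164]
contact_force [ 0.2702  0.3796 -1.0784]
grip_width 0.2234
qpos [-0.7141  0.6799  0.589   2.2588 -0.9794  0.4219 -1.0015]
n 7029 lx range [0.0154 0.1035] top z at tip105 91.1 at 20 90.8 slope 0.0038 tcp z 0.0841
[487.2 101.2] [18.5 90.1] 83.38 yawtool -6.66 ly med 0.3
tip [530.6  96.2  90.9]
edge 1 558 [558.1 241.8  85.8]
edge 2 1397 [549.6 169.   85.8]
edge 3 1728 [539.5  90.4  75.8]
```

>>> apply_moves(
  series=[
    [[-0.001,-0.002,-0.006,0,255],[-0.001,-0.001,-0.008,-0.1,255],[0,0,-0.006,0,255],[0,0,-0.003,0,255],[0,0,0,0,255]],
  ],
)

```text
clock: 18.12
eef_pos: [0.4267, 0.1069, 0.0606]
tcp_rot: [-3.135, -0.045, -0.114]
contact_force: [0.3, 0.5, -2.3]
grip_width: 0.221
```

```bash
python3 - <<'E'
from h import *
st(); snap('wrist','w15'); blade('w15'); edges('w15')
E
```

```text
clock 18.1167
eef_pos [0.4267 0.1069 0.0606]
tcp_rot [-3.1349 -0.0449 -0.1143]
contact_force [ 0.2583  0.5494 -2.255 ]
grip_width 0.2212
qpos [-0.6322  0.704   0.466   2.2746 -1.0409  0.3312 -0.9479]
n 7183 lx range [0.0154 0.1076] top z at tip105 67.1 at 20 67.7 slope -0.0069 tcp z 0.0608
[487.9 100. ] [18.5 94.7] 83.35 yawtool -6.54 ly med 0.3
tip [533.1  95.   60.2]
edge 1 217 [556.4 229.2  85.8]
edge 2 1727 [549.4 168.4  85.8]
edge 3 2485 [539.1  91.   75.8]
```

>>> apply_moves(
  series=[
    [[0.006,-0.0015,-0.0005,-0.2,255],[0.006,-0.0015,0,-0.2,255],[0.004,-0.0005,0,-0.1,255],[0,0,0,0,255]],
  ],
)

```text
clock: 18.5
eef_pos: [0.4455, 0.1034, 0.0612]
tcp_rot: [-3.135, -0.047, -0.123]
contact_force: [0.7, 0.1, -1.4]
grip_width: 0.223
```

>>> apply_moves(
  series=[
    [[0.001,0,0.004,0,255],[0,0,0.004,0,255],[0,0,0.004,0,255],[0,0,0.004,0,255],[0,0,0.001,0,255],[0,0,0,0,255]],
  ],
)

```text
clock: 19.0
eef_pos: [0.446, 0.1035, 0.0799]
tcp_rot: [-3.135, -0.046, -0.123]
contact_force: [-0.0, 0.2, -1.2]
grip_width: 0.227
```

```bash
python3 - <<'E'
from h import *
st(); snap('wrist','w16'); blade('w16'); edges('w16')
E
```

```text
clock 19.0
eef_pos [0.446  0.1035 0.0799]
tcp_rot [-3.1354 -0.0458 -0.1225]
contact_force [-0.0217  0.2464 -1.1916]
grip_width 0.2273
qpos [-0.6802  0.6962  0.5731  2.2213 -0.9501  0.429  -1.0257]
n 6236 lx range [0.0153 0.0932] top z at tip105 86.9 at 20 86.6 slope 0.0037 tcp z 0.0798
[499.8  96.6] [18.5 79.9] 82.43 yawtool -7.02 ly med -0.1
tip [538.   91.6  86.9]
edge 1 461 [557.9 238.3  85.9]
edge 2 1418 [549.8 169.   85.8]
edge 3 1681 [540.9  92.5  95. ]
```

>>> apply_moves(
  series=[
    [[0,0,-0.003,0,255],[-0.004,0.0005,-0.004,0,255],[-0.008,0.001,0,0,255],[-0.01,0.0013,0,0,255],[0,0,0.004,0,255],[0,0,0.015,0,255],[0,0,0.03,0,255],[0,-0.01,0.03,0,255],[0.003,-0.025,0.015,1,255],[0.004,-0.03,0,1.3,255],[0.004,-0.03,0,1.3,255],[0.004,-0.03,0,1.3,255],[0.004,-0.03,0,1.3,255],[0.004,-0.03,0,1.3,255],[0.004,-0.03,0,1.3,255],[0.004,-0.03,0,1.3,255],[0.003,-0.02,0,1,255],[0,-0.008,0,0,255],[0,0,0,0,255],[0,0,0,0,255]],
  ],
)

```text
clock: 20.72
eef_pos: [0.4493, -0.1785, 0.1727]
tcp_rot: [-3.139, -0.041, 0.083]
contact_force: [0.7, 0.3, -2.3]
grip_width: 0.215
```

```bash
python3 - <<'E'
from h import *
st(); snap('wrist','w17',scale=1.5); blade('w17'); edges('w17')
h,W=regw('w17',0,0,768,330);q=(abs(W[:,1]+.17)<.06)&(W[:,2]>.05)&(W[:,0]>.55)&(W[:,2]<.065); rect(W[q],'holder')
E
```

```text
clock 20.7167
eef_pos [ 0.4493 -0.1785  0.1727]
tcp_rot [-3.1388 -0.0405  0.0831]
contact_force [ 0.708   0.324  -2.2531]
grip_width 0.2152
qpos [-0.1317  0.5571  0.6876  2.0772 -0.6098  0.6748 -0.5234]
n 7047 lx range [0.0155 0.1035] top z at tip105 179.4 at 20 179.4 slope -0.0005 tcp z 0.1727
[ 508.4 -173.2] [90.3 18.5] 4.92 yawtool 4.81 ly med -0.4
tip [ 552.  -169.5  179.2]
edge 1 0 0
edge 2 0 0
edge 3 173 [538.8  80.3  86.1]
holder 2053 c [ 612.8 -175.1] size [24.8 70. ] ang 5.78 z med 57.8 mean [ 611.7 -174.9   57.5]
```

View pics/w17.png

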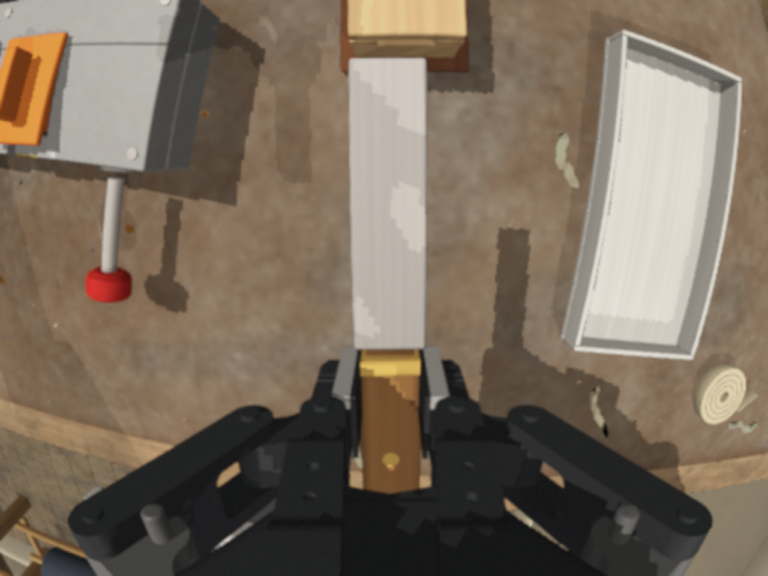

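>>> apply_moves(
  series=[
    [[0.004,-0.003,-0.01,0.3,255],[0.004,-0.003,-0.025,0.3,255],[0.003,-0.002,-0.03,0.2,255],[0.002,-0.001,-0.025,0,255],[0.002,0,-0.018,0,255],[0,0,-0.01,0,255],[0,0,-0.005,0,255],[0,0,0,0,255],[0,0,0,0,255]],
  ],
)

```text
clock: 21.52
eef_pos: [0.4667, -0.1713, 0.0395]
tcp_rot: [-3.129, -0.038, 0.12]
contact_force: [-0.1, -0.5, -1.6]
grip_width: 0.222
```

```bash
cat >> h.py <<'E'
def hold(fn):
    h,W=regw(fn,150,0,700,330);q=(abs(W[:,1]+.175)<.06)&(W[:,2]>.05)&(W[:,0]>.585)&(W[:,2]<.065)
    rect(W[q],'holder'); r=cv2.minAreaRect((W[q][:,:2]*1000).astype(np.float32)); b=cv2.boxPoints(r); b=b[np.argsort(b[:,0])][:2]; print('front corners',b.round(1),'mid',b.mean(0).round(1))
E
python3 - <<'E'
from h import *
st(); snap('wrist','w18'); blade('w18'); hold('w18')
E
```

```text
clock 21.5167
eef_pos [ 0.4667 -0.1713  0.0395]
tcp_rot [-3.129  -0.0381  0.1196]
contact_force [-0.1434 -0.5425 -1.6446]
grip_width 0.2222
qpos [ 0.0582  0.7699  0.3891  2.1161 -0.8611  0.394  -0.2932]
n 7040 lx range [0.0153 0.1034] top z at tip105 46.0 at 20 46.2 slope -0.002 tcp z 0.0398
[ 525.6 -163.6] [90.2 18.5] 7.24 yawtool 6.86 ly med 0.4
tip [ 569.  -158.8   45.9]
holder 0 c [0. 0.] size [0. 0.] ang 0.0 z med nan mean [nan nan nan]
front corners [[0. 0.]
 [0. 0.]] mid [0. 0.]
  return _methods._mean(a, axis=axis, dtype=dtype,
  ret = ret.dtype.type(ret / rcount)
h.py:20: RuntimeWarning: Mean of empty slice.
  print(name,len(P),'c',np.round(r[0],1),'size',np.round(r[1],1),'ang',round(r[2],2),'z med',round(np.median(P[:,2])*1000,1),'mean',np.round(P.mean(0)*1000,1))
  ret = um.true_divide(
```

>>> apply_moves(
  series=[
    [[0,-0.008,-0.001,-0.4,255],[0,-0.007,-0.001,-0.4,255],[0,-0.003,-0.001,-0.2,255],[0,0,0,0,255],[0,0,0,0,255]],
  ],
)

```text
clock: 21.98
eef_pos: [0.4689, -0.1924, 0.0394]
tcp_rot: [-3.133, -0.043, 0.101]
contact_force: [0.2, -0.1, -0.6]
grip_width: 0.226
```

```bash
python3 - <<'E'
from h import *
st(); snap('wrist','w19'); blade('w19')
E
```

```text
clock 21.9833
eef_pos [ 0.4689 -0.1924  0.0394]
tcp_rot [-3.133  -0.0434  0.1012]
contact_force [ 0.2311 -0.1419 -0.6353]
grip_width 0.2255
qpos [ 0.0922  0.7766  0.3963  2.0963 -0.8567  0.4039 -0.2824]
n 7044 lx range [0.0154 0.1035] top z at tip105 46.3 at 20 46.1 slope 0.0027 tcp z 0.0394
[ 528. -186.] [90.5 18.5] 5.8 yawtool 5.79 ly med 0.3
tip [ 571.3 -181.8   46.3]
```

>>> apply_moves(
  series=[
    [[0.001,0.0015,-0.0025,0,255],[0.001,0.001,-0.002,0,255],[0.004,0.0005,0,0,255],[0.007,0.0007,0,0,255],[0.006,0.0006,0,0,255],[0,0,0,0,255]],
  ],
)

```text
clock: 22.53
eef_pos: [0.4901, -0.1866, 0.0346]
tcp_rot: [-3.132, -0.044, 0.102]
contact_force: [-0.0, 0.2, -2.6]
grip_width: 0.219
```

```bash
python3 - <<'E'
from h import *
st(); snap('wrist','w20',crop=(170,0,350,135),scale=4); blade('w20'); hold('w20')
E
```

```text
clock 22.5333
eef_pos [ 0.4901 -0.1866  0.0346]
tcp_rot [-3.132  -0.0441  0.1017]
contact_force [-0.0256  0.229  -2.6086]
grip_width 0.219
qpos [ 0.0599  0.8013  0.4139  2.0514 -0.8508  0.433  -0.321 ]
n 7037 lx range [0.016  0.1041] top z at tip105 41.6 at 20 41.4 slope 0.0032 tcp z 0.0346
[ 549.  -180.1] [90.4 18.6] 6.05 yawtool 5.82 ly med 0.0
tip [ 592.4 -175.8   41.6]
holder 3272 c [ 605.1 -175.6] size [ 9.6 69.8] ang 5.21 z med 57.4 mean [ 603.8 -175.9   56.7]
front corners [[ 597.1 -141.3]
 [ 603.5 -210.8]] mid [ 600.3 -176. ]
```

View pics/w20.png

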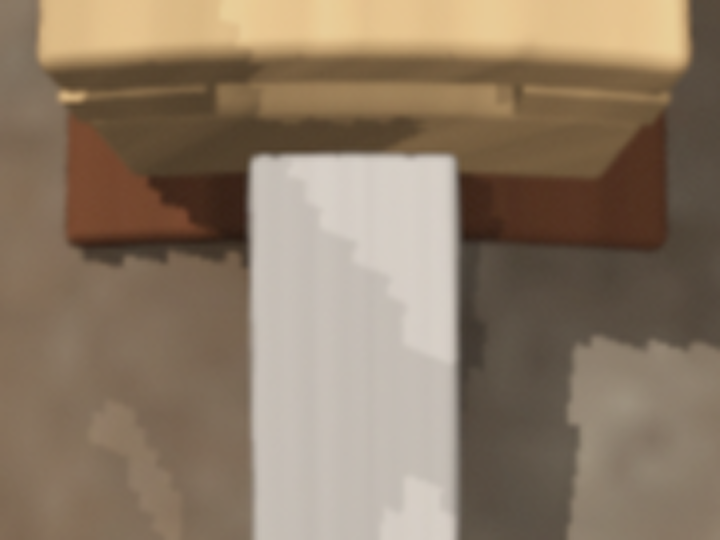

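The slot is visible at (215–515, 82–118) with the blade centred in front of it and 1.5 mm low. I'll raise it and slide in.

>>> apply_moves(
  series=[
    [[0.002,0,0.0013,0,255],[0.008,0.0007,0.0003,-0.1,255],[0.01,0.001,0,0,255],[0.01,0.001,0,0,255],[0.01,0.001,0,0,255],[0.008,0.0008,0,0,255]],
  ],
)

```text
clock: 23.08
eef_pos: [0.5401, -0.1817, 0.0366]
tcp_rot: [-3.131, -0.042, 0.098]
contact_force: [0.2, 0.1, -1.9]
grip_width: 0.222
```

>>> apply_moves(
  series=[
    [[0.008,0.0007,0,0,255],[0.008,0.0008,0,0,255],[0.008,0.0008,0,0,255],[0.006,0.0006,0,0,255],[0.003,0.0003,0,0,255],[0,0,0,0,255]],
  ],
)

```text
clock: 23.58
eef_pos: [0.5796, -0.1769, 0.0363]
tcp_rot: [-3.132, -0.043, 0.102]
contact_force: [0.1, 0.4, -1.2]
grip_width: 0.224
```

>>> apply_moves(
  series=[
    [[0.003,0.0003,0,0,255],[0.003,0.0003,0,0,255],[0.003,0.0003,0,0,255],[0.003,0.0003,0,0,255]],
  ],
)

```text
clock: 23.92
eef_pos: [0.5905, -0.176, 0.0361]
tcp_rot: [-3.131, -0.041, 0.099]
contact_force: [0.3, 0.7, -1.3]
grip_width: 0.222
```

```bash
python3 - <<'E'
from h import *
st(); snap('wrist','w21',crop=(160,100,360,250),scale=4)
E
```

```text
clock 23.9167
eef_pos [ 0.5905 -0.176   0.0361]
tcp_rot [-3.1312 -0.0408  0.0994]
contact_force [ 0.2583  0.6779 -1.2908]
grip_width 0.2222
qpos [-0.0554  0.8981  0.526   1.7965 -0.7785  0.6332 -0.5226]
```

View pics/w21.png

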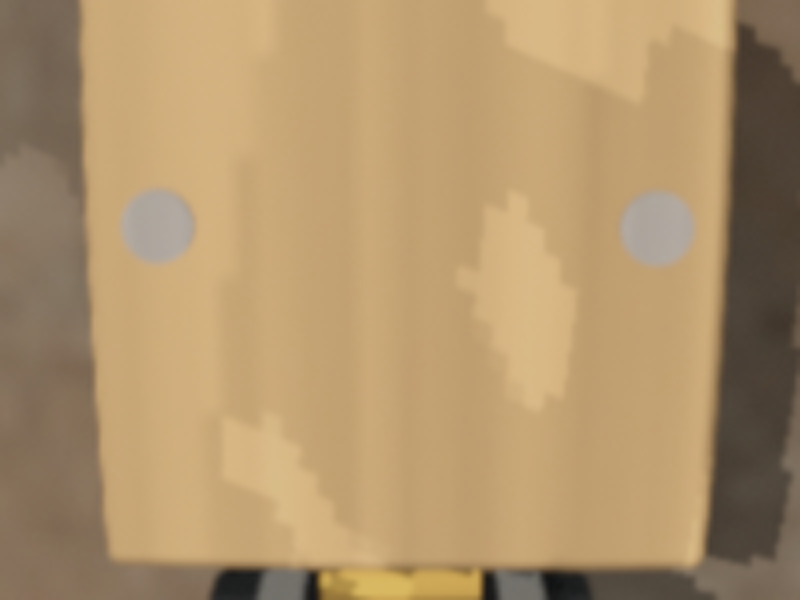

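>>> apply_moves(
  series=[
    [[0.002,0.0002,0,0,255],[0.002,0.0002,0,0,255],[0.002,0.0002,0,0,255]],
  ],
)

```text
clock: 24.22
eef_pos: [0.5913, -0.176, 0.0356]
tcp_rot: [-3.128, -0.031, 0.098]
contact_force: [-5.2, -0.6, 1.8]
grip_width: 0.223
```

>>> apply_moves(
  series=[
    [[0,0,0,0,0],[0,0,0,0,0],[0,0,0,0,0],[-0.005,0,0,0,0],[-0.005,0,0.01,0,0],[0,0,0.03,0,0],[0,0,0.03,0,0],[-0.02,-0.001,0.02,0,0],[-0.035,-0.003,0,0,0],[-0.035,-0.003,0,0,255],[-0.02,-0.002,0,0,255],[0,0,0,0,255],[0,0,0,0,255],[0,0,0,0,255]],
  ],
)

```text
clock: 25.38
eef_pos: [0.4705, -0.1858, 0.1376]
tcp_rot: [-3.133, -0.05, 0.098]
contact_force: [-0.9, 0.6, -0.3]
grip_width: 0.297
```

```bash
python3 - <<'E'
from h import *
st(); snap('wrist','w22',crop=(120,0,400,210),scale=2.8)
h,W=regw('w22',200,0,600,430); q=(abs(W[:,1]+.18)<.03)&(W[:,2]>.035)&(W[:,0]<.598)&(W[:,0]>.49)&(W[:,2]<.053); rect(W[q],'handle')
print(np.polyfit(W[q][:,0],W[q][:,2],1)); print(W[q].min(0),W[q].max(0))
E
```

```text
clock 25.3833
eef_pos [ 0.4705 -0.1858  0.1376]
tcp_rot [-3.1334 -0.0502  0.0979]
contact_force [-0.9322  0.562  -0.3188]
grip_width 0.2971
qpos [-0.0681  0.6304  0.6182  2.0555 -0.6898  0.6253 -0.4446]
handle 2899 c [ 554.6 -178.5] size [87.8 23.9] ang 4.07 z med 42.9 mean [ 555.6 -178.9   43. ]
[ 0.0825992  -0.00292987]
[ 0.51034622 -0.19285023  0.03607699] [ 0.59798592 -0.16360143  0.04963352]
```

View pics/w22.png

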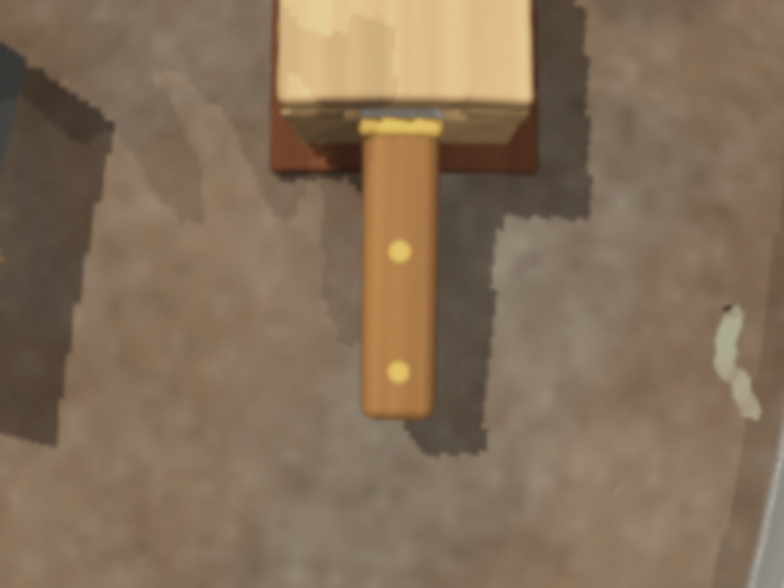

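>>> apply_moves(
  series=[
    [[0,0,-0.02,0,255],[0,0.001,-0.03,0,255],[0,0.001,-0.03,0,255],[0,0,-0.02,0,255],[0,0,-0.01,0,255],[0,0,-0.004,0,255],[0,0,0,0,255],[0,0,0,0,255]],
  ],
  newtons=40,
)

```text
clock: 26.1
eef_pos: [0.4836, -0.184, 0.019]
tcp_rot: [-3.14, -0.063, 0.107]
contact_force: [0.2, -0.6, 0.6]
grip_width: -0.002
```

>>> apply_moves(
  series=[
    [[0.005,0.0005,0,0,255],[0.004,0.0004,0,0,255],[0.004,0.0004,0,0,255],[0.003,0.0003,0,0,255],[0.003,0.0003,0,0,255]],
  ],
)

```text
clock: 26.52
eef_pos: [0.5016, -0.1829, 0.0211]
tcp_rot: [-3.141, -0.06, 0.108]
contact_force: [-13.1, -2.6, 2.1]
grip_width: 0.0
```

>>> apply_moves(
  series=[
    [[-0.01,-0.001,0,0,255],[-0.01,-0.001,0.01,0,255],[0,0,0.03,0,120],[0,0,0.04,0,0],[0,0.01,0.04,0,0],[0.005,0.03,0.02,-1,0],[0.008,0.035,0.01,-2,0],[0.008,0.035,0,-2,0],[0.008,0.035,0,-2,0],[0.008,0.035,0,-2,0],[0.008,0.035,0,-2,0],[0.008,0.03,0,-1,0],[0.004,0.01,0,0,0],[0,0,0,0,0],[0,0,0,0,0]],
  ],
)

```text
clock: 27.77
eef_pos: [0.5371, 0.0826, 0.1941]
tcp_rot: [-3.131, -0.077, -0.121]
contact_force: [-0.5, -0.6, -0.4]
grip_width: 1.001
```

```bash
cat >> h.py <<'E'
def ribs(fn):
    h,W=regw(fn,0,0,768,480); o=(h[:,0]<20)&(h[:,1]>160)&(h[:,2]>100)&(W[:,2]>.04)&(W[:,2]<.13)
    x=(W[:,:2]-[.5487,.255])@A; y=(W[:,:2]-[.5487,.255])@B
    for i in range(3):
        q=o&(abs(y+.082*i)<.035)&(x>-.01)&(x<.11)
        if q.sum()<50: continue
        P=W[q]; rb=P[P[:,2]>np.percentile(P[:,2],99)-.014]; rect(rb,'rib%d'%(i+1)); print('  z pct',(np.percentile(rb[:,2],[5,95])*1000).round(1))
E
python3 - <<'E'
from h import *
st(); snap('wrist','w23'); ribs('w23')
h,W=region('t0',0,0,3,3)
snap('top','t2')
h,W=region('t2',425,290,470,390); q=(W[:,2]>.03)&(W[:,2]<.06)&(W[:,0]<.598); rect(W[q],'handle')
h,W=region('t2',490,230,600,400); q=(W[:,2]>.018)&(W[:,2]<.04)&(h[:,1]<60); rect(W[q],'tray rim'); 
E
```

```text
clock 27.7667
eef_pos [0.5371 0.0826 0.1941]
tcp_rot [-3.1314 -0.0769 -0.1209]
contact_force [-0.5478 -0.5731 -0.4259]
grip_width 1.0007
qpos [-0.7611  0.6375  0.8613  1.9436 -0.6874  0.7891 -1.215 ]
rib1 799 c [597.  249.4] size [13.4 50.9] ang 83.28 z med 99.4 mean [596.1 247.7  98.7]
  z pct [ 91.1 103.7]
rib2 932 c [588.2 168.5] size [13.3 49.9] ang 83.03 z med 99.8 mean [587.8 166.9  99.4]
  z pct [ 91.4 103.8]
rib3 890 c [578.   87.8] size [12.1 49.1] ang 84.26 z med 100.7 mean [577.6  87.5 100.7]
  z pct [ 97.3 104. ]
handle 155 c [ 555.9 -179.9] size [83.  23.6] ang 5.04 z med 41.4 mean [ 556.4 -178.9   41.4]
tray rim 317 c [ 524.2 -383.8] size [123.  240.7] ang 88.18 z med 27.3 mean [ 525.3 -386.1   27.1]
```

>>> apply_moves(
  series=[
    [[0.01,0.001,0,0,130],[0.014,0.001,0,0,130],[0.01,0.001,-0.01,0,130],[0.003,0,-0.02,0,130],[0,0,-0.02,0,130],[0,0,-0.01,0,130],[0,0,0,0,130],[0,0,0,0,130]],
  ],
  newtons=40,
)

```text
clock: 28.53
eef_pos: [0.5741, 0.0692, 0.1329]
tcp_rot: [-3.133, -0.078, -0.146]
contact_force: [0.6, 0.1, 0.2]
grip_width: 0.488
```

>>> apply_moves(
  series=[
    [[0.001,0.008,0,0.5,130],[0.001,0.006,0,0.3,130],[0,0.003,0,0,130],[0,0,0,0,130],[0,0,0,0,130]],
  ],
)

```text
clock: 28.95
eef_pos: [0.5775, 0.0875, 0.1357]
tcp_rot: [-3.131, -0.082, -0.132]
contact_force: [0.4, -0.1, -0.4]
grip_width: 0.489
```

>>> apply_moves(
  series=[
    [[0,0,-0.012,0,130],[0,0,-0.016,0,130],[0,0,-0.012,0,130],[0,0,-0.005,0,130],[0,0,0,0,130],[0,0,0,0,130]],
  ],
)

```text
clock: 29.45
eef_pos: [0.5778, 0.0885, 0.088]
tcp_rot: [-3.131, -0.084, -0.13]
contact_force: [0.5, -0.0, -0.2]
grip_width: 0.487
```

>>> apply_moves(
  series=[
    [[0,0,0,0,255],[0,0,0,0,255],[0,0,0,0,255],[0,0,0,0,255],[0,0,0,0,255],[0,0,0,0,255],[0,0,0.005,0,255],[0,0,0.01,0,255],[0,0,0.015,0,255],[0,0,0.02,0,255],[0,0,0.02,0,255],[0,0,0.02,0,255],[0,0,0.02,0,255],[0,0,0,0,255]],
  ],
)

```text
clock: 30.62
eef_pos: [0.5775, 0.0871, 0.2087]
tcp_rot: [-3.131, -0.086, -0.132]
contact_force: [-0.2, -0.2, -0.3]
grip_width: 0.128
```

```bash
python3 - <<'E'
from h import *
st(); snap('wrist','w24',scale=1.2)
E
```

```text
clock 30.6167
eef_pos [0.5775 0.0871 0.2087]
tcp_rot [-3.1314 -0.0858 -0.1321]
contact_force [-0.1517 -0.1667 -0.3225]
grip_width 0.1278
qpos [-0.7424  0.6722  0.8749  1.8299 -0.6753  0.8651 -1.2599]
```

View pics/w24.png

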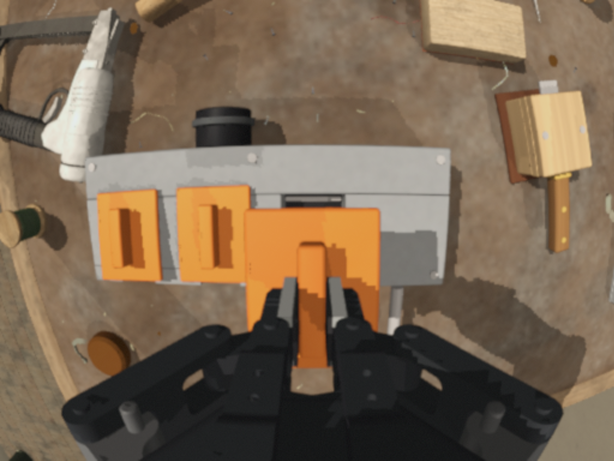

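>>> apply_moves(
  series=[
    [[0.0,-0.015,0,3,255],[0.0,-0.025,0,5,255],[0.0015,-0.0315,0,6.4,255],[0.0015,-0.0315,0,6.4,255],[0.0015,-0.0315,0,6.4,255],[0.0015,-0.0315,0,6.4,255],[0.0015,-0.0315,0,6.4,255],[0.0015,-0.0315,0,6.4,255],[0.0015,-0.0315,0,6.4,255],[0.0015,-0.0315,0,6.4,255],[0.0015,-0.0315,0,6.4,255],[0.0015,-0.0315,0,6.4,255],[0.0015,-0.0315,0,6.4,255],[0.0015,-0.03,0,6,255],[0.0015,-0.02,0,4,255],[0,-0.01,0,2,255],[0,0,0,0,255],[0,0,0,0,255]],
  ],
)

```text
clock: 32.17
eef_pos: [0.5786, -0.3717, 0.1898]
tcp_rot: [-3.102, -0.075, 1.531]
contact_force: [0.1, 0.4, -1.3]
grip_width: 0.127
```

```bash
python3 - <<'E'
from h import *
st(); snap('wrist','w25',scale=1.2)
h,W=regw('w25',0,0,768,450); q=(W[:,2]>.018)&(W[:,2]<.036)&(h[:,1]<60)&(abs(W[:,0]-.524)<.16)&(abs(W[:,1]+.384)<.1); rect(W[q],'tray rim')
E
```

```text
clock 32.1667
eef_pos [ 0.5786 -0.3717  0.1898]
tcp_rot [-3.1018 -0.0751  1.5305]
contact_force [ 0.0722  0.3705 -1.3351]
grip_width 0.1273
qpos [ 0.3864  0.7873  0.3237  1.3648 -0.2995  1.1117  0.7351]
tray rim 2605 c [ 522.4 -383.2] size [120.7 240.7] ang 87.8 z med 29.0 mean [ 507.9 -373.5   27.4]
```

View pics/w25.png

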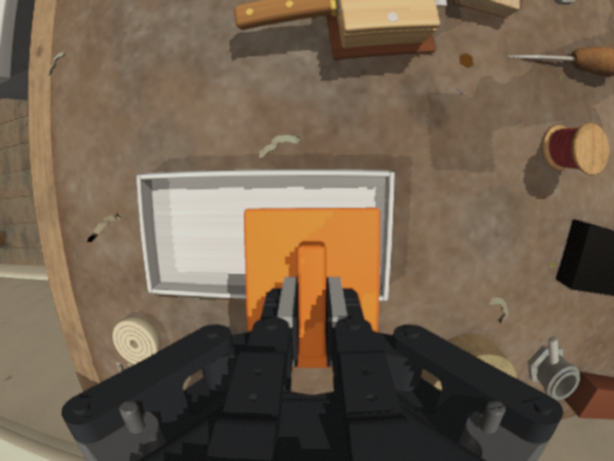

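>>> apply_moves(
  series=[
    [[0.007,-0.006,-0.005,0,255],[0.007,-0.005,-0.015,0,255],[0.003,-0.002,-0.025,0,255],[0,0,-0.025,0,255],[0,0,-0.02,0,255],[0,0,-0.012,0,255],[0,0,0,0,255],[0,0,0,0,255]],
  ],
)

```text
clock: 32.88
eef_pos: [0.6035, -0.3732, 0.0827]
tcp_rot: [-3.105, -0.08, 1.539]
contact_force: [0.4, -1.2, -0.3]
grip_width: 0.124
```

>>> apply_moves(
  series=[
    [[-0.004,-0.007,0,0,255],[-0.003,-0.005,-0.004,0,255],[0,0,0,0,255],[0,0,0,0,255]],
  ],
)

```text
clock: 33.22
eef_pos: [0.5983, -0.3869, 0.0823]
tcp_rot: [-3.11, -0.077, 1.541]
contact_force: [0.6, 0.0, -1.4]
grip_width: 0.123
```

>>> apply_moves(
  series=[
    [[0,0,-0.012,0,255],[0,0,-0.014,0,255],[0,0,-0.01,0,255],[0,0,-0.004,0,255],[0,0,0,0,255],[0,0,0,0,255]],
  ],
)

```text
clock: 33.72
eef_pos: [0.598, -0.3877, 0.0389]
tcp_rot: [-3.111, -0.077, 1.539]
contact_force: [-0.2, 0.0, -0.7]
grip_width: 0.124
```

>>> apply_moves(
  series=[
    [[0,0,-0.002,0,255],[0,0,-0.002,0,255],[0,0,0,0,255]],
  ],
)

```text
clock: 33.97
eef_pos: [0.5981, -0.3878, 0.0352]
tcp_rot: [-3.111, -0.077, 1.54]
contact_force: [-1.5, 0.1, 1.5]
grip_width: 0.124
```

>>> apply_moves(
  series=[
    [[0,0,0,0,160],[0,0,0,0,160],[0,0,0,0,160],[0,0,0.01,0,160],[0,0,0.02,0,160],[0,0,0.03,0,160],[0,0,0.035,0,160],[0,0,0.035,0,160],[0,0,0.02,0,160],[0,0,0,0,160],[0,0,0,0,160]],
  ],
)

```text
clock: 34.88
eef_pos: [0.5976, -0.3872, 0.1969]
tcp_rot: [-3.114, -0.075, 1.54]
contact_force: [-0.1, -0.2, -1.6]
grip_width: 0.375
```

```bash
cat >> h.py <<'E'
def tray(fn):
    h,W=regw(fn,0,0,768,450); q=(W[:,2]>.018)&(W[:,2]<.036)&(h[:,1]<60)&(abs(W[:,0]-.524)<.16)&(abs(W[:,1]+.384)<.1); rect(W[q],'tray rim')
    o=(h[:,0]<20)&(h[:,1]>160)&(h[:,2]>100)&(abs(W[:,0]-.524)<.16)&(abs(W[:,1]+.384)<.1)&(W[:,2]<.06); rect(W[o],'orange'); o&=W[:,2]>.034; rect(W[o],' ribs'); print((np.percentile(W[o][:,2],[3,97])*1000).round(1) if o.any() else 0)
E
python3 - <<'E'
from h import *
st(); snap('wrist','w26'); tray('w26')
E
```

```text
clock 34.8833
eef_pos [ 0.5976 -0.3872  0.1969]
tcp_rot [-3.1141 -0.075   1.5399]
contact_force [-0.1288 -0.2332 -1.6005]
grip_width 0.3747
qpos [ 0.4035  0.813   0.3195  1.2841 -0.3026  1.1553  0.7395]
tray rim 2959 c [ 522.3 -383.2] size [120.7 241. ] ang 87.92 z med 29.0 mean [ 519.2 -387.8   27.3]
orange 3864 c [ 596.1 -392.3] size [78.6 62.6] ang 85.61 z med 24.1 mean [ 596.2 -390.4   26.7]
 ribs 548 c [ 595.6 -391.9] size [49.5 12. ] ang 85.73 z med 43.7 mean [ 595.7 -390.8   43.5]
[41.4 45.1]
```

>>> apply_moves(
  series=[
    [[0,0.015,0,-3,160],[0,0.025,0,-5,160],[-0.0005,0.033,0,-6,130],[-0.0005,0.033,0,-6,130],[-0.0005,0.033,0,-6,130],[-0.0005,0.033,0,-6,130],[-0.0005,0.033,0,-6,130],[-0.0005,0.033,0,-6,130],[-0.0005,0.033,0,-6,130],[-0.0005,0.033,0,-6,130],[-0.0005,0.033,0,-6,130],[-0.0005,0.033,0,-6,130],[-0.0005,0.033,0,-6,130],[-0.0005,0.033,0,-6,130],[-0.0005,0.033,0,-6,130],[-0.0005,0.033,0,-5,130],[-0.0005,0.025,0,-3,130],[0,0.01,0,-1,130],[0,0,0,0,130],[0,0,0,0,130]],
  ],
)

```text
clock: 36.6
eef_pos: [0.5631, 0.175, 0.1689]
tcp_rot: [-3.1, -0.034, -0.21]
contact_force: [0.6, 0.5, -0.4]
grip_width: 0.489
```

```bash
python3 - <<'E'
from h import *
st(); snap('wrist','w27'); ribs('w27')
E
```

```text
clock 36.6
eef_pos [0.5631 0.175  0.1689]
tcp_rot [-3.1002 -0.0343 -0.2101]
contact_force [ 0.6199  0.4924 -0.4032]
grip_width 0.4889
qpos [-0.8348  0.7434  0.8332  1.8188 -0.7529  0.8711 -1.4192]
rib1 1126 c [597.5 250. ] size [12.8 49.6] ang 83.71 z med 100.0 mean [597.1 248.4  99.3]
  z pct [ 91.8 103.7]
rib2 1107 c [588.8 168.8] size [12.1 49.7] ang 83.23 z med 100.8 mean [589.3 168.6 100.7]
  z pct [ 97.4 103.9]
```

>>> apply_moves(
  series=[
    [[0.01,-0.002,-0.005,2,130],[0.009,-0.002,-0.01,2,130],[0.004,-0.001,-0.01,1,130],[0,0,-0.006,0,130],[0,0,0,0,130],[0,0,0,0,130]],
  ],
)

```text
clock: 37.15
eef_pos: [0.5867, 0.1578, 0.1363]
tcp_rot: [-3.104, -0.033, -0.132]
contact_force: [0.4, -0.0, 0.1]
grip_width: 0.486
```

>>> apply_moves(
  series=[
    [[0.001,0.006,0,0,130],[0.001,0.004,0,0,130],[0,0,-0.01,0,130],[0,0,-0.016,0,130],[0,0,-0.012,0,130],[0,0,-0.005,0,130],[0,0,0,0,130],[0,0,0,0,130]],
  ],
)

```text
clock: 37.82
eef_pos: [0.5886, 0.1694, 0.0918]
tcp_rot: [-3.103, -0.035, -0.133]
contact_force: [0.3, -0.9, -0.0]
grip_width: 0.487
```

>>> apply_moves(
  series=[
    [[0,0,-0.003,0,130],[0,0,0,0,200],[0,0,0,0,255],[0,0,0,0,255],[0,0,0,0,255],[0,0,0,0,255],[0,0,0,0,255],[0,0,0,0,255],[0,0,0.005,0,255],[0,0,0.01,0,255],[0,0,0.015,0,255],[0,0,0.02,0,255],[0,0,0.025,0,255],[0,0,0.025,0,255],[0,0,0.02,0,255],[0,0,0,0,255]],
  ],
)

```text
clock: 39.15
eef_pos: [0.5883, 0.1679, 0.2193]
tcp_rot: [-3.104, -0.036, -0.135]
contact_force: [0.9, -0.5, -0.6]
grip_width: 0.129
```

>>> apply_moves(
  series=[
    [[0,-0.015,0,3,255],[-0.001,-0.025,0.003,5,255],[-0.003,-0.033,0.003,6,255],[-0.003,-0.033,0.001,6,255],[-0.003,-0.033,0,6,255],[-0.003,-0.033,0,6,255],[-0.003,-0.033,0,6,255],[-0.003,-0.033,0,6,255],[-0.003,-0.033,0,6,255],[-0.003,-0.033,0,6,255],[-0.003,-0.033,0,6,255],[-0.003,-0.033,0,6,255],[-0.003,-0.033,0,6,255],[-0.003,-0.033,0,6,255],[-0.003,-0.033,0,6,255],[-0.003,-0.033,0,5,255],[-0.002,-0.025,0,3,255],[0,-0.01,0,1,255],[0,0,0,0,255],[0,0,0,0,255]],
  ],
)

```text
clock: 40.82
eef_pos: [0.528, -0.3922, 0.2298]
tcp_rot: [-3.092, -0.033, 1.61]
contact_force: [-0.3, 0.7, -0.8]
grip_width: 0.131
```

```bash
python3 - <<'E'
from h import *
st(); snap('wrist','w28'); tray('w28')
E
```

```text
clock 40.8167
eef_pos [ 0.528  -0.3922  0.2298]
tcp_rot [-3.0921 -0.0327  1.6097]
contact_force [-0.3485  0.6652 -0.7781]
grip_width 0.131
qpos [ 0.3956  0.6988  0.3629  1.4374 -0.2483  1.1111  0.8438]
tray rim 2033 c [ 522.8 -383. ] size [120.6 240.3] ang 87.53 z med 29.2 mean [ 525.4 -375.4   27.7]
orange 2487 c [ 594.7 -407.4] size [108.4  63. ] ang 85.68 z med 24.1 mean [ 599.4 -385.4   27.8]
 ribs 493 c [ 595.7 -392.3] size [49.5 12.9] ang 85.11 z med 43.6 mean [ 594.8 -391.5   43.1]
[36.5 45.2]
```

>>> apply_moves(
  series=[
    [[-0.003,0.002,-0.01,-1.5,255],[-0.003,0.002,-0.025,-1.5,255],[0,0.001,-0.03,-1,255],[0,0,-0.03,0,255],[0,0,-0.025,0,255],[0,0,-0.012,0,255],[0,0,0,0,255],[0,0,0,0,255]],
  ],
)

```text
clock: 41.53
eef_pos: [0.5281, -0.372, 0.0965]
tcp_rot: [-3.098, -0.037, 1.548]
contact_force: [-0.3, -0.2, -0.5]
grip_width: 0.126
```

>>> apply_moves(
  series=[
    [[-0.004,-0.007,0,-0.3,255],[-0.003,-0.005,-0.004,0,255],[0,0,-0.01,0,255],[0,0,-0.014,0,255],[0,0,-0.012,0,255],[0,0,-0.004,0,255],[0,0,0,0,255],[0,0,0,0,255]],
  ],
)

```text
clock: 42.2
eef_pos: [0.5231, -0.3874, 0.0536]
tcp_rot: [-3.105, -0.032, 1.542]
contact_force: [-0.2, -0.5, -1.2]
grip_width: 0.123
```

>>> apply_moves(
  series=[
    [[0,0,-0.006,0,255],[0,0,-0.006,0,255],[0,0,-0.004,0,255],[0,0,-0.002,0,255],[0,0,0,0,255]],
  ],
)

```text
clock: 42.62
eef_pos: [0.5239, -0.388, 0.0354]
tcp_rot: [-3.107, -0.031, 1.543]
contact_force: [-0.8, 0.7, 4.2]
grip_width: 0.124
```

>>> apply_moves(
  series=[
    [[0,0,0,0,160],[0,0,0,0,160],[0,0,0,0,160],[0,0,0.01,0,160],[0,0,0.02,0,160],[0,0,0.03,0,160],[0,0,0.035,0,160],[0,0,0.035,0,160],[0,0,0.02,0,160],[0,0,0,0,160],[0,0,0,0,160]],
  ],
)

```text
clock: 43.53
eef_pos: [0.5225, -0.387, 0.1954]
tcp_rot: [-3.107, -0.03, 1.543]
contact_force: [-1.0, -0.1, 0.0]
grip_width: 0.374
```

```bash
python3 - <<'E'
from h import *
st(); snap('wrist','w29'); tray('w29')
E
```

```text
clock 43.5333
eef_pos [ 0.5225 -0.387   0.1954]
tcp_rot [-3.1068 -0.0304  1.5427]
contact_force [-1.0258 -0.087   0.0339]
grip_width 0.3743
qpos [ 0.3928  0.7158  0.365   1.5122 -0.2834  1.013   0.8101]
tray rim 3420 c [ 522.5 -383.6] size [121.2 240.8] ang 87.85 z med 28.9 mean [ 522.7 -389.4   27.3]
orange 7648 c [ 562.7 -394. ] size [ 85.1 141.2] ang 88.45 z med 24.1 mean [ 558.2 -391.3   26.7]
 ribs 1101 c [ 560.1 -392.6] size [87.6 50.1] ang 1.84 z med 43.7 mean [ 560.4 -391.7   43.2]
[36.9 45. ]
```

>>> apply_moves(
  series=[
    [[0.002,0.018,0,-3,160],[0.004,0.03,0,-5,130],[0.005,0.0355,0,-5.5,130],[0.005,0.0355,0,-5.5,130],[0.005,0.0355,0,-5.5,130],[0.005,0.0355,0,-5.5,130],[0.005,0.0355,0,-5.5,130],[0.005,0.0355,0,-5.5,130],[0.005,0.0355,0,-5.5,130],[0.005,0.0355,0,-5.5,130],[0.005,0.0355,0,-5.5,130],[0.005,0.0355,0,-5.5,130],[0.005,0.0355,0,-5.5,130],[0.005,0.0355,0,-5.5,130],[0.005,0.0355,0,-5.5,130],[0.005,0.0355,0,-5.5,130],[0.005,0.033,0,-5,130],[0.003,0.02,0,-2,130],[0,0.01,0,0,130],[0,0,0,0,130]],
  ],
)

```text
clock: 45.25
eef_pos: [0.5831, 0.25, 0.1671]
tcp_rot: [-3.092, 0.012, -0.153]
contact_force: [0.7, 0.5, -0.3]
grip_width: 0.49
```

```bash
python3 - <<'E'
from h import *
st(); snap('wrist','w30'); ribs('w30')
E
```

```text
clock 45.25
eef_pos [0.5831 0.25   0.1671]
tcp_rot [-3.0924  0.0117 -0.1528]
contact_force [ 0.6703  0.4832 -0.2928]
grip_width 0.4895
qpos [-0.8859  0.822   0.8391  1.6584 -0.7664  1.0067 -1.4914]
rib1 1119 c [597.8 250.5] size [12.2 49.7] ang 84.02 z med 100.7 mean [598.5 250.2 100.6]
  z pct [ 97.2 104. ]
```

>>> apply_moves(
  series=[
    [[0.006,0.001,-0.005,0.5,130],[0.005,0.001,-0.01,0.5,130],[0.002,0,-0.01,0,130],[0,0,-0.006,0,130],[0,0,0,0,130],[0,0,0,0,130]],
  ],
)

```text
clock: 45.8
eef_pos: [0.5981, 0.2385, 0.1322]
tcp_rot: [-3.098, 0.013, -0.147]
contact_force: [-0.1, 0.2, 0.1]
grip_width: 0.489
```

>>> apply_moves(
  series=[
    [[0,0.006,0,0.4,130],[0,0.005,0,0.3,130],[0,0.001,-0.01,0,130],[0,0,-0.015,0,130],[0,0,-0.011,0,130],[0,0,-0.004,0,130],[0,0,0,0,130],[0,0,0,0,130]],
  ],
)

```text
clock: 46.47
eef_pos: [0.5973, 0.2516, 0.0877]
tcp_rot: [-3.098, 0.014, -0.134]
contact_force: [-0.2, -0.1, -0.3]
grip_width: 0.488
```

>>> apply_moves(
  series=[
    [[0,0,0,0,200],[0,0,0,0,255],[0,0,0,0,255],[0,0,0,0,255],[0,0,0,0,255],[0,0,0,0,255],[0,0,0,0,255],[0,0,0.005,0,255],[0,0,0.01,0,255],[0,0,0.015,0,255],[0,0,0.02,0,255],[0,0,0.025,0,255],[0,0,0.025,0,255],[0,0,0.02,0,255],[0,0,0,0,255]],
  ],
)

```text
clock: 47.72
eef_pos: [0.597, 0.2499, 0.2181]
tcp_rot: [-3.099, 0.012, -0.136]
contact_force: [0.9, -0.8, 0.3]
grip_width: 0.126
```

>>> apply_moves(
  series=[
    [[-0.002,-0.018,0,3,255],[-0.005,-0.03,0.003,5,255],[-0.007,-0.0355,0.003,5.5,255],[-0.007,-0.0355,0.001,5.5,255],[-0.007,-0.0355,0,5.5,255],[-0.007,-0.0355,0,5.5,255],[-0.007,-0.0355,0,5.5,255],[-0.007,-0.0355,0,5.5,255],[-0.007,-0.0355,0,5.5,255],[-0.007,-0.0355,0,5.5,255],[-0.007,-0.0355,0,5.5,255],[-0.007,-0.0355,0,5.5,255],[-0.007,-0.0355,0,5.5,255],[-0.007,-0.0355,0,5.5,255],[-0.007,-0.0355,0,5.5,255],[-0.007,-0.0355,0,5.5,255],[-0.006,-0.033,0,5,255],[-0.004,-0.022,0,3,255],[0,-0.01,0,0,255],[0,0,0,0,255]],
  ],
)

```text
clock: 49.38
eef_pos: [0.4649, -0.3832, 0.2283]
tcp_rot: [-3.091, 0.012, 1.575]
contact_force: [-0.3, -0.0, -0.6]
grip_width: 0.123
```

```bash
python3 - <<'E'
from h import *
st(); snap('wrist','w31'); tray('w31')
E
```

```text
clock 49.3833
eef_pos [ 0.4649 -0.3832  0.2283]
tcp_rot [-3.0915  0.0123  1.5749]
contact_force [-0.3411 -0.0242 -0.6043]
grip_width 0.1234
qpos [ 0.3603  0.6117  0.4269  1.6371 -0.2387  0.9798  0.8619]
tray rim 2049 c [ 522.6 -383.3] size [120.7 239.9] ang 87.79 z med 29.1 mean [ 550.1 -373.1   27.6]
orange 5109 c [ 570.2 -395.5] size [138.6 133.2] ang 22.88 z med 24.1 mean [ 564.2 -387.7   26.9]
 ribs 789 c [ 560.  -392.6] size [86.  49.9] ang 1.08 z med 43.6 mean [ 565.9 -389.1   42.9]
[35.5 45.2]
```

>>> apply_moves(
  series=[
    [[-0.006,-0.003,-0.01,-1,255],[-0.006,-0.003,-0.025,-1,255],[-0.003,-0.002,-0.03,-0.5,255],[0,0,-0.03,0,255],[0,0,-0.025,0,255],[0,0,-0.012,0,255],[0,0,0,0,255],[0,0,0,0,255]],
  ],
)

```text
clock: 50.1
eef_pos: [0.4538, -0.3713, 0.0876]
tcp_rot: [-3.091, 0.001, 1.536]
contact_force: [1.1, 0.6, -0.0]
grip_width: 0.129
```

>>> apply_moves(
  series=[
    [[-0.003,-0.006,0,0,255],[-0.002,-0.005,-0.002,0,255],[0,0,-0.008,0,255],[0,0,-0.012,0,255],[0,0,-0.008,0,255],[0,0,-0.003,0,255],[0,0,0,0,255],[0,0,0,0,255]],
  ],
)

```text
clock: 50.77
eef_pos: [0.451, -0.3828, 0.0547]
tcp_rot: [-3.096, 0.004, 1.538]
contact_force: [0.8, -0.6, -0.7]
grip_width: 0.124
```

>>> apply_moves(
  series=[
    [[0,0,-0.006,0,255],[0,0,-0.006,0,255],[0,0,-0.005,0,255],[0,0,-0.002,0,255],[0,0,0,0,255]],
  ],
)

```text
clock: 51.18
eef_pos: [0.4514, -0.3829, 0.034]
tcp_rot: [-3.096, 0.005, 1.538]
contact_force: [-0.9, -0.3, -0.7]
grip_width: 0.129
```

>>> apply_moves(
  series=[
    [[0,0,-0.002,0,255],[0,0,0,0,160],[0,0,0,0,160],[0,0,0,0,160],[0,0,0.01,0,160],[0,0,0.02,0,160],[0,0,0.03,0,160],[0,0,0.035,0,160],[0,0,0.035,0,160],[0,0,0.035,0,160],[0,0,0.02,0,160],[0,0,0,0,160],[0,0,0,0,160]],
  ],
)

```text
clock: 52.27
eef_pos: [0.4494, -0.3822, 0.2313]
tcp_rot: [-3.098, 0.006, 1.537]
contact_force: [-0.9, 0.3, -1.0]
grip_width: 0.374
```

```bash
python3 - <<'E'
from h import *
st(); snap('wrist','w32'); tray('w32'); snap('top','t3',crop=(280,130,440,270),scale=4)
E
```

```text
clock 52.2667
eef_pos [ 0.4494 -0.3822  0.2313]
tcp_rot [-3.0983  0.0057  1.5368]
contact_force [-0.9425  0.3323 -0.9759]
grip_width 0.3744
qpos [ 0.3689  0.5912  0.4376  1.67   -0.2505  0.97    0.8555]
tray rim 2683 c [ 522.2 -383.4] size [120.8 241. ] ang 88.04 z med 29.0 mean [ 524.8 -390.2   27.3]
orange 9012 c [ 527.9 -395.1] size [ 89.1 219.1] ang 88.18 z med 24.1 mean [ 517.8 -389.4   27. ]
 ribs 1404 c [ 523.2 -391.7] size [ 54.5 158.3] ang 88.05 z med 43.6 mean [ 522.2 -390.3   43. ]
[36.  45.1]
```

View pics/t3.png

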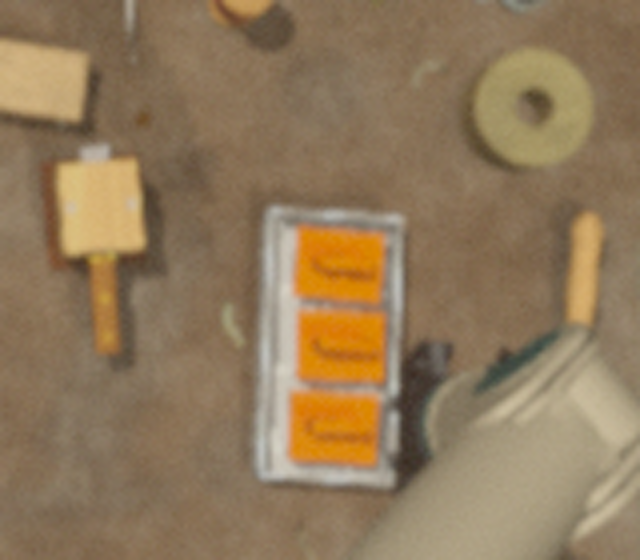

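>>> apply_moves(
  series=[
    [[0.001,0.012,0,-3,130],[0.002,0.02,0,-5,100],[0.002,0.025,0,-5.6,80],[0.002,0.025,0,-5.6,60],[0.002,0.025,0,-5.6,60],[0.002,0.025,0,-5.6,60],[0.002,0.025,0,-5.6,60],[0.002,0.025,0,-5.6,60],[0.002,0.025,0,-5.6,60],[0.002,0.025,0,-5.6,60],[0.002,0.025,0,-5.6,60],[0.002,0.025,0,-5.6,60],[0.002,0.025,0,-5.6,60],[0.002,0.025,0,-5.6,60],[0.002,0.025,0,-5.6,60],[0.002,0.025,0,-5.6,60],[0.001,0.018,0,-4,60],[0,0.008,0,-1,60],[0,0,0,0,60],[0,0,0,0,60]],
  ],
)

```text
clock: 54.03
eef_pos: [0.4576, 0.0506, 0.2009]
tcp_rot: [-3.072, 0.049, -0.146]
contact_force: [0.0, 0.8, 0.3]
grip_width: 0.765
```

```bash
python3 - <<'E'
from h import *
st(); snap('wrist','w33')
h,W=regw('w33',0,0,768,480); o=((h[:,0]<6)|(h[:,0]>174))&(h[:,1]>150)&(W[:,2]>.04)&(W[:,0]<.5); rect(W[o],'knob')
E
```

```text
clock 54.0333
eef_pos [0.4576 0.0506 0.2009]
tcp_rot [-3.0716  0.0491 -0.1459]
contact_force [0.0232 0.828  0.2577]
grip_width 0.7655
qpos [-0.7064  0.5759  0.9016  2.0506 -0.6844  0.888  -1.1102]
knob 685 c [433.2  26.2] size [34.2 18.9] ang 83.03 z med 59.7 mean [434.6  26.6  58.5]
```

>>> apply_moves(
  series=[
    [[-0.004,-0.009,0,0.5,60],[-0.004,-0.008,-0.01,0.5,60],[-0.003,-0.003,-0.02,0,60],[-0.002,0,-0.025,0,60],[-0.001,0,-0.02,0,60],[0,0,-0.01,0,60],[0,0,0,0,60],[0,0,0,0,60]],
  ],
)

```text
clock: 54.75
eef_pos: [0.4426, 0.0191, 0.112]
tcp_rot: [-3.077, 0.048, -0.138]
contact_force: [0.7, 0.5, 1.8]
grip_width: 0.764
```

>>> apply_moves(
  series=[
    [[-0.001,0.004,-0.004,0.2,60],[-0.001,0.003,-0.012,0.2,60],[0,0,-0.018,0,60],[0,0,-0.016,0,60],[0,0,-0.012,0,60],[0,0,-0.005,0,60],[0,0,0,0,60],[0,0,0,0,60]],
  ],
)

```text
clock: 55.42
eef_pos: [0.4457, 0.0254, 0.0466]
tcp_rot: [-3.075, 0.036, -0.129]
contact_force: [0.4, -0.6, -0.5]
grip_width: 0.765
```

>>> apply_moves(
  series=[
    [[-0.005,0,-0.004,0,60],[-0.003,0,-0.003,0,60],[-0.001,0,-0.002,0,60],[0,0,0,0,60]],
  ],
)

```text
clock: 55.75
eef_pos: [0.4387, 0.0255, 0.0395]
tcp_rot: [-3.075, 0.03, -0.128]
contact_force: [-0.8, 0.0, -0.3]
grip_width: 0.758
```

```bash
python3 - <<'E'
from h import *
st()
E
```

```text
clock 55.75
eef_pos [0.4387 0.0255 0.0395]
tcp_rot [-3.0753  0.0304 -0.1279]
contact_force [-0.7657  0.0287 -0.3301]
grip_width 0.7584
qpos [-0.3712  0.7653  0.4608  2.2257 -1.0624  0.4424 -0.7016]
```

>>> apply_moves(
  series=[
    [[0,0,0,0,255],[0,0,0,0,255],[0,0,0,0,255],[0,0,0,0,255],[0,0,0,0,255],[0,0,0,0,255],[0.005,-0.0006,0,0,255],[0.008,-0.001,0,0,255],[0.009,-0.0011,0,0,255],[0.008,-0.001,0,0,255]],
  ],
  newtons=40,
)

```text
clock: 56.58
eef_pos: [0.4557, 0.0239, 0.0405]
tcp_rot: [-3.07, 0.054, -0.126]
contact_force: [-4.6, 0.6, 4.8]
grip_width: 0.396
```

>>> apply_moves(
  series=[
    [[0.008,-0.001,0,0,255],[0.008,-0.001,0,0,255],[0.006,-0.0008,0,0,255],[0.004,-0.0005,0,0,255],[0.003,-0.0004,0,0,255]],
  ],
)

```text
clock: 57.0
eef_pos: [0.4792, 0.021, 0.0403]
tcp_rot: [-3.067, 0.07, -0.124]
contact_force: [-6.0, 0.3, 11.7]
grip_width: 0.393
```

>>> apply_moves(
  series=[
    [[0.002,-0.0002,0,0,255],[0.002,-0.0002,0,0,255],[0,0,0,0,60],[0,0,0,0,60],[0,0,0,0,60],[0,0,0,0,60],[0,0,0.01,0,60],[0,0,0.025,0,60],[0,0,0.035,0,60],[0,0,0.035,0,60],[-0.005,0,0.035,0,60],[-0.01,0,0.02,0,60],[-0.005,0,0,0,60],[0,0,0,0,60]],
  ],
)

```text
clock: 58.17
eef_pos: [0.4607, 0.0188, 0.2105]
tcp_rot: [-3.068, 0.075, -0.126]
contact_force: [-0.6, -0.1, -0.4]
grip_width: 0.766
```

```bash
python3 - <<'E'
from h import *
st(); snap('wrist','w34',scale=1.2)
h,W=regw('w34',0,0,768,480); o=((h[:,0]<6)|(h[:,0]>174))&(h[:,1]>150)&(W[:,2]>.05)&(W[:,0]<.51); rect(W[o],'knob')
snap('top','t4')
h,W=region('t4',350,310,400,380); o=((h[:,0]<6)|(h[:,0]>174))&(h[:,1]>150); 
if o.any(): rect(W[o],'knobTop')
h,W=region('t4',425,290,470,390); q=(W[:,2]>.03)&(W[:,2]<.06)&(W[:,0]<.61); rect(W[q],'handle')
for n,b in(('wax',(205,335,250,375)),('spool',(180,255,212,292)),('sand',(398,200,462,248))):
  for f in('t0','t4'):
    h,W=region(f,*b); rect(W[W[:,2]>.01],n)
E
```

```text
clock 58.1667
eef_pos [0.4607 0.0188 0.2105]
tcp_rot [-3.0677  0.0753 -0.1259]
contact_force [-0.5612 -0.0802 -0.4403]
grip_width 0.7663
qpos [-0.5979  0.5547  0.8425  2.0102 -0.608   0.9247 -1.102 ]
knob 638 c [472.8  20.7] size [33.8 19.6] ang 82.61 z med 60.5 mean [473.3  20.4  59.5]
handle 161 c [ 558.1 -169.9] size [89.8 40.6] ang 6.42 z med 42.4 mean [ 558.9 -178.2   41.9]
wax 230 c [439.7 372.1] size [57.2 59.9] ang 1.61 z med 19.3 mean [439.3 371.4  19.6]
wax 227 c [431.6 378.1] size [58.9 78.3] ang 49.96 z med 19.5 mean [438.8 371.6  19.4]
spool 146 c [623.6 453.4] size [39.7 65.7] ang 0.1 z med 51.8 mean [623.6 441.3  48.4]
spool 147 c [619.6 453.5] size [43.  66.8] ang 25.05 z med 52.2 mean [623.4 441.7  48.7]
sand 534 c [ 763.3 -105.5] size [100.4 114.6] ang 3.22 z med 28.9 mean [ 759.3 -105.4   28.6]
sand 533 c [ 771.1 -107.7] size [110.   84.8] ang 81.82 z med 28.4 mean [ 759.5 -105.4   28.2]
```

View pics/w34.png

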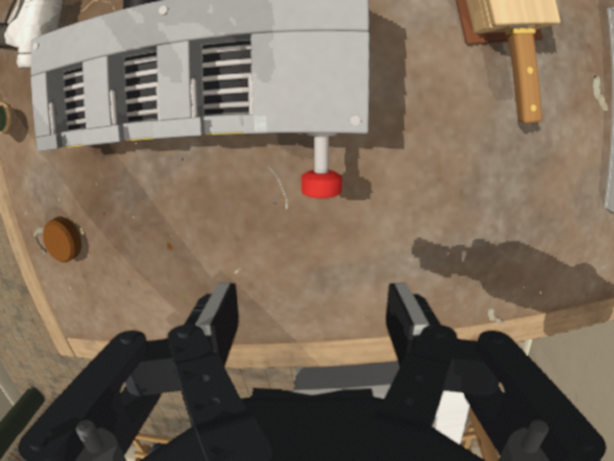

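```bash
python3 - <<'E'
from h import *
h,W=regw('w34',600,0,720,170); c,s=np.cos(.0985),np.sin(.0985)
x=(W[:,0]-.6005)*c+(W[:,1]+.1762)*s; y=-(W[:,0]-.6005)*s+(W[:,1]+.1762)*c
q=(abs(y)<.009)&(x>-.12)&(x<.0)&(W[:,2]>.028); print('handle rear from face',np.percentile(x[q],[0,1])*1000,'expected -90; z rear',np.median(W[q&(x<-.08)][:,2])*1000,'z front',np.median(W[q&(x>-.02)&(x<-.005)][:,2])*1000)
q2=(abs(abs(y)-.025)<.006)&(W[:,2]>.05); print('holder face x',np.percentile(x[q2],[0,2])*1000)
robot.hand_in(); print('handed in')
E
```

```text
handle rear from face [-89.84206797 -88.27613126] expected -90; z rear 40.04522803120675 z front 45.74521928743769
holder face x [0.27809455 0.60666274]
the job is handed in; nothing more can be done
handed in
```

The whole job was carried out in the order asked and handed in at about 58 s of the 210 s allowed. No verdict is reported at hand-in.

**What I did:**
1. Pulled the red knob fully out; it measured 40 mm of travel.
2. Levered all three covers with the blade in their notches. Each front edge rose about 10 mm and stayed propped before I took hold of it.
3. Slid the scraper into the holder and pushed its end until it stopped at about 13 N.
4. Laid the three covers side by side in the tray.
5. Pushed the knob back home.

**Last checks:**
- **Knob:** measured at x = 472.8 mm, the same as at the start, so it is home.
- **Covers:** all three lie flat in the tray, with rib tops at about 44–45 mm. The ports are empty.
- **Scraper:** the handle's rear end is about 90 mm from the holder face, so the handle's front is against it. It droops about 4° because the slot is loose.
- **Bystanders:** the wax, sanding block and green spool are within 1 mm of their starting positions. The tray did not move.

**Disagreed or less certain:**
- While pulling the knob out, the arm drifted up against its grip. The wrist force reached about 76 N, which is under the 120 N limit, and I released straight away.
- The first wrist-camera measurement was about 13 mm off because I read the camera pose after the picture. I redid it, and it then matched the top camera.

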